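# Unmould a tart over a post

## Task

Unmould the berry tart: lower its tart tin centrally over the upright wooden post, so that the post pushes the loose base with the tart up out of the tin and the tin's ring ends down flat on the post's foot. Then take the tart, on its base, off the post from above and set it upright in the middle of the small round wooden board, leaving the ring round the post; never tip the tart over.

Things in the scene. Friction and masses are not known exactly. Their poses are not given: they have to be found in the camera images.
- tart_center (a point): Centre (half-way up) of the loose tart: a round berry tart with a straight side, stuck to its thin steel base; together one rigid piece, 57 mm across and 20 mm high, about 90 g, so its underside is 10 mm below this point. It starts inside the tin with its top 3 mm below the tin's rim, so it cannot be gripped there; only when it stands out above the ring can it be gripped across its side. z is its axis; it is round, so yaw does not matter.
- tin_center (a point): Centre (half-way up) of the loose tart tin that holds the tart: a bright metal ring with a fluted wall, 66 mm across outside, 26 mm high, wall 3 mm, about 70 g, open at top and bottom. At its foot an inward ledge 3 mm thick leaves a hole 50 mm across; the tart's base lies loose on this ledge with 1.7 mm play all round, held by nothing else. The tin stands on the table and can be gripped across its outside. A second tin, alike but empty, stands nearby and is not needed.
- post_top (a point): Centre of the flat top of the fixed wooden post: an upright round stem 30 mm across that rises 44 mm from a flat round foot 90 mm across and 6 mm thick; this top is 50 mm above the table. The stem passes through the hole in the tin's ledge with 10 mm to spare all round, and the ring can then go right down onto the foot, 18 mm below the tart's underside; the tart is left standing loose on the stem, its top 20 mm above this point.
- board_top (a point): Centre of the top face of the fixed small round wooden board, 92 mm across and 10 mm thick, lying flat on the table; its top is 10 mm above the table. Glass jars (240 mm high) stand right of the work, and the plates before it wear clear glass domes (165 mm high, hard to see): come in from above with the fingertips over 250 mm; between tin, post and board nothing is higher than 70 mm.

How it is judged:
On the way:
1. the tart stands on top of the post, pushed up out of the tin, and the tin's ring is down round the post (horizontal distance between tin_center and post_top below 0.022 m and z of tin_center in the frame of post_top below -0.025 m and angle between tin_center's own z axis and vertical below 0.15 rad and horizontal distance between tart_center and post_top below 0.018 m and z of tart_center in the frame of post_top between 0.006 and 0.014 m and z of tart_center in the frame of tin_center above 0.03 m and angle between tart_center's own z axis and vertical below 0.17 rad), for 0.2 s.
At the end, for the whole second after the job is handed in: The tart stands upright (within 10 degrees) on the round board, its centre within 20 mm of the board's centre; the tin's ring lies flat (within 8 degrees) round the post with its middle at least 25 mm below the post's top (horizontal distance between tin_center and post_top below 0.022 m and z of tin_center in the frame of post_top below -0.025 m and angle between tin_center's own z axis and vertical below 0.15 rad and horizontal distance between tart_center and board_top below 0.02 m and z of tart_center in the frame of board_top between 0.006 and 0.014 m and angle between tart_center's own z axis and vertical below 0.17 rad); the robot touches nothing.
It fails at once if the tart is tipped over (more than 45 degrees) (angle between tart_center's own z axis and vertical above 0.785 rad).
It also fails if it takes over 58 s, if anything falls off the work surface, if the arm or the gripper's body presses on something with over 40 N, if the wrist force passes 120 N, or if a joint passes its speed limit or range.

## Robot

A 7-joint arm with a two-finger parallel gripper is mounted at the origin on a cart in front of the work surface, level with it; the furniture and walls round the work are solid. World frame = base frame: x ahead of the robot, y to its left, z up, the work surface at z = 0. Lengths are in m, angles in rad, forces in N, time in s.
With the tool pointing down it reaches from about 0.4 to 0.85 m from the base axis. Payload 10.4 kg.
Tool frame: the origin (TCP) lies midway between the tips of the shut fingers; the grasp point (between the pads) lies 19 mm behind it; x points along the fingers, y is the direction in which the jaws open and shut, and the axes are right-handed (so a half turn about x gives the same grasp; the last joint's range is limited). The gripper opens to 87 mm and grips with 3 to 60 N. Pads are 19 mm wide; open, the fingers measure 117 mm over their backs; the gripper's body (75 mm by 190 mm) begins 51 mm behind the grasp point.
Start: joints at [-1.25, 0.332, -0.065, 1.46, 0.022, 1.35, -0.088], TCP at [0.211, 0.588, 0.198] pointing down, gripper open.
Joint ranges: [-2.6, 2.6], [-0.5, 2.12], [-1.47, 1.34], [0.16, 2.42], [-1.27, 4.41], [0.06, 2.06], [-2.6, 2.6]. Speed limits (rad/s): [2.22, 2.22, 2.79, 2.79, 3.14, 3.14, 3.14].

## Interface

Orientations are given as [roll, pitch, yaw] about the fixed x, y, z axes, in that order (R = Rz(yaw) Ry(pitch) Rx(roll)).
In Python, from workcell import arm gives the robot as it stands.
- The arm moves only by the tool step_arm, never from a script. Its argument "moves" is a list of rows, each a list of 7 numbers: the shift along the tool's x, y, z scaled (see below), then the turn, a rotation vector about the tool's x, y, z scaled (see below), then the gripper command: -1 is fully open, 1 is shut, values between are in proportion. A call has exactly 5 rows; each row shifts and turns the pose as measured when the row begins, along the tool's axes as they then stand; what a row does not reach is not made up. The controller multiplies each number of a shift by 0.04 m and each number of a turn by pi/2 rad. A row lasts 1/8 s, in which the tool goes at most 62.5 mm and 10.7 degrees, less where a joint would pass 70% of its speed; a pose out of reach is approached as far as the arm can. A call with a number of a shift or a turn outside -1 to 1 is refused whole. A call with a gripper value outside its range is refused whole. The fingers move at their own pace and stop on an object; "squeeze" is the grip in N (left out, the last holds). Time passes only in rows, so rows that do not move let the fingers close, or fill a call up. It gives the time, the measured TCP pose, the force and the opening at its end, in the units of the state.
- arm.get_state(): the state, without advancing time (a new reading comes with each control period).
- arm.grab_frame(name): name is "scene" or "top" or "wrist"; returns a dict with "pixels" (400x640x3 uint8, red, green, blue), "fov_y" (degrees; the focal length in pixels is half the picture's height over the tangent of half this angle, whatever the lens; pixels are square), "cx", "cy" (the principal point, pixels), "R" (3x3) and "t" (3): a world point X has camera coordinates R X + t. Camera axes: x right, y down, z forward; pixel columns grow to the right and rows downward; lengths in m; the calibration is good to about 2 mm. A picture is of the moment at which its call begins. There is no depth.
- arm.finish_job(): hands the job in, once; it reports no verdict.
The state is a dict: "time_s": time; "joint_pos": joint angles; "joint_velocities": joint speeds; "joint_torque": joint torques, N m; "tcp_pos": TCP position; "tool_rot": TCP orientation; "force": force on the tool from outside, world axes, zero at the start; "ft_torque": the same for the moment, N m; "gripper_width": finger opening in m.
Only numpy, scipy, OpenCV 4.12 (cv2) and the standard library are available. Lean on these libraries where they do the work, as an engineer would, in place of code of your own. Each camera call takes 0.05 s, during which the arm holds its last target.

## Working session

There is one attempt and no reset: what is moved stays moved. The work goes in short steps, Python scripts to look and compute and a tool call to move; the robot and the scene stay as the last step left them, time stands still between calls to the robot, and variables do not carry over. Pictures are saved under pics/ and viewed, and the job is handed in when it is done.

Besides the shell and the picture viewer there is one more tool, called after "Request:" as name(argument=value, ...) on one line, values as JSON. step_arm: Moves the arm, as the interface text tells. Its arguments: {"type":"object","properties":{"moves":{"type":"array"},"squeeze":{"type":"number"}},"required":["moves"]}

```bash
mkdir -p pics; ls; cat > h.py <<'E'
import numpy as np, cv2
from workcell import arm
def grab(n,save=None):
    f=arm.grab_frame(n)
    im=np.asarray(f["pixels"])
    if save: cv2.imwrite("pics/"+save,im[:,:,::-1])
    return f,im
def K(f):
    fl=200/np.tan(np.radians(f["fov_y"])/2)
    return fl
def ray(f,u,v,z):
    fl=K(f);R=np.array(f["R"]);t=np.array(f["t"])
    d=R.T@np.array([(u-f["cx"])/fl,(v-f["cy"])/fl,1]);c=-R.T@t
    return c+d*(z-c[2])/d[2]
def proj(f,X):
    p=np.array(f["R"])@np.array(X)+np.array(f["t"]);fl=K(f)
    return np.array([f["cx"]+fl*p[0]/p[2],f["cy"]+fl*p[1]/p[2]])
E
python3 - <<'E'
from h import *
s=arm.get_state()
for k in s: print(k,np.round(s[k],4))
for n in ["scene","top","wrist"]:
    f,im=grab(n,n+"0.png"); print(n,f["fov_y"],f["cx"],f["cy"],"cam",np.round(-np.array(f["R"]).T@np.array(f["t"]),3)); print({k:v for k,v in f.items() if k not in("pixels","R","t")}); print(np.round(f["R"],3))
E
```

```text
pics
time_s 0.0
joint_pos [-1.2496  0.3329 -0.0647  1.4609  0.0216  1.3499 -0.0885]
joint_velocities [ 0.0004  0.0007  0.0002  0.0004 -0.0003 -0.0013 -0.0012]
joint_torque [ 0.00000e+00 -6.23254e+01  2.49000e-02 -3.89913e+01 -6.11000e-02
  3.96000e-02  2.00000e-04]
tcp_pos [0.2106 0.588  0.1968]
tool_rot [-1.5063  1.5694 -1.8501]
force [-0.0351  0.425  -0.0021]
ft_torque [ 0.0118  0.0234 -0.0168]
gripper_width 0.0872
scene 51.68402981455385 320.6162652893899 196.88158642103687 cam [ 0.287 -0.431  0.616]
{'fov_y': 51.68402981455385, 'cx': 320.6162652893899, 'cy': 196.88158642103687}
[[ 0.886 -0.463  0.013]
 [-0.285 -0.568 -0.772]
 [ 0.365  0.68  -0.636]]
top 57.30930001810956 323.0749975198889 201.03514242545026 cam [0.435 0.142 0.914]
{'fov_y': 57.30930001810956, 'cx': 323.0749975198889, 'cy': 201.03514242545026}
[[ 0.123 -0.992  0.   ]
 [-0.97  -0.121 -0.211]
 [ 0.21   0.026 -0.977]]
wrist 62.16940648933762 316.10810219501184 194.8656624775697 cam [0.149 0.611 0.384]
{'fov_y': 62.16940648933762, 'cx': 316.10810219501184, 'cy': 194.8656624775697}
[[ 0.336  0.942 -0.002]
 [ 0.914 -0.326  0.241]
 [ 0.226 -0.083 -0.97 ]]
```

View pics/scene0.png

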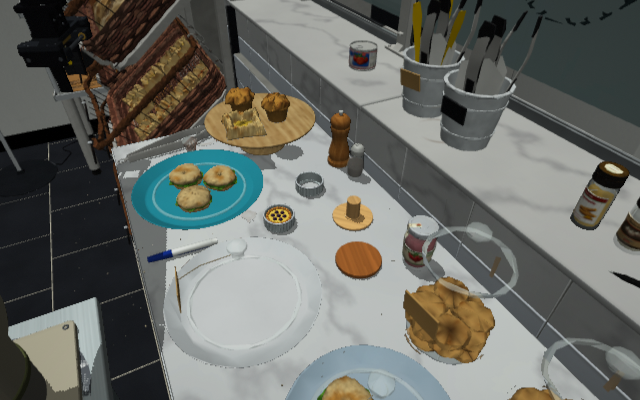

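View pics/top0.png

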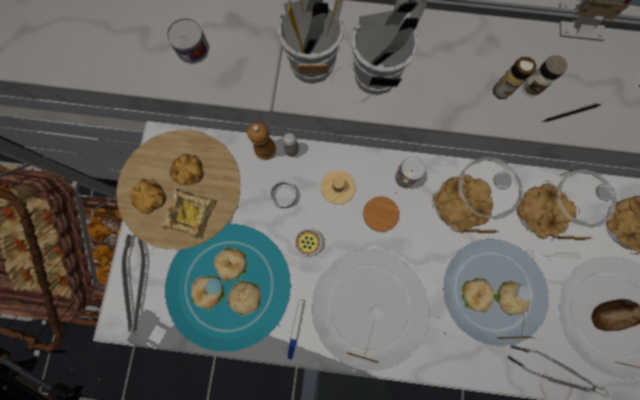

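View pics/wrist0.png

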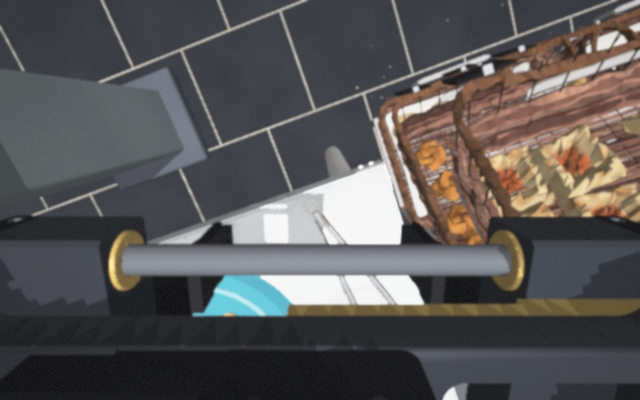

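```bash
python3 - <<'E'
from h import *
for n,crop in (("scene",(210,160,220,140)),("top",(250,150,180,120))):
    f,im=grab(n)
    print(n, proj(f,arm.get_state()["tcp_pos"]))
    x,y,w,h=crop
    c=im[y:y+h,x:x+w,::-1]; k=int(min(800//w,600//h)); 
    cv2.imwrite(f"pics/{n}_crop.png",cv2.resize(c,None,fx=k,fy=k,interpolation=cv2.INTER_NEAREST)); print(k)
E
```

```text
scene [78.80730586 92.92252028]
3
top [ 64.21851701 374.25598718]
4
```

```bash
sleep 1; ls pics
```

```text
scene0.png
scene_crop.png
top0.png
top_crop.png
wrist0.png
```

View pics/scene_crop.png

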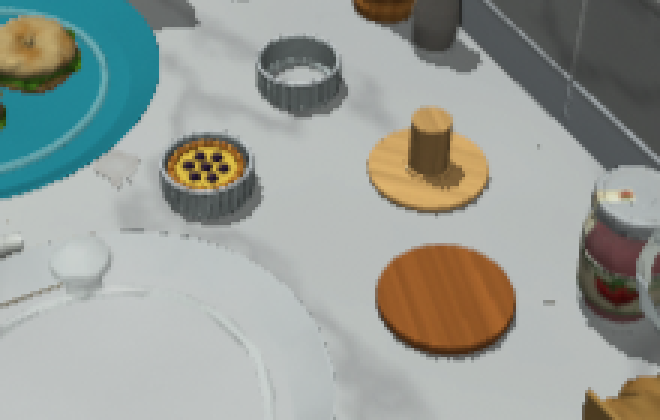

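View pics/top_crop.png

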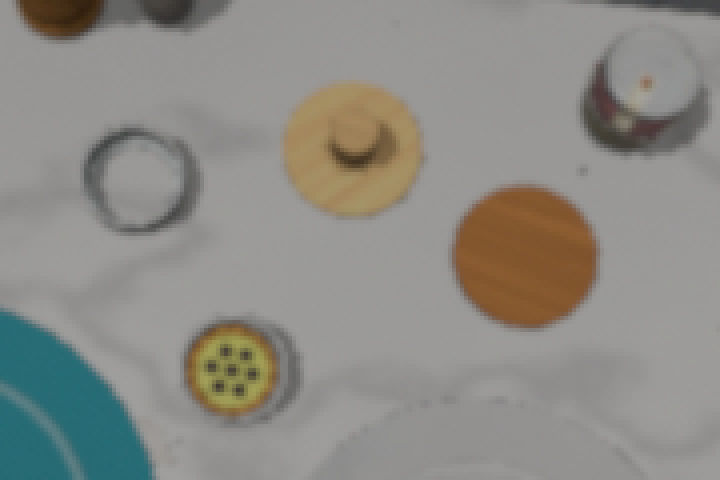

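```bash
cat > meas.py <<'E'
from h import *
def meas():
    out={}
    for n,(x,y,w,h) in (("scene",(210,160,220,140)),("top",(250,150,165,110))):
        f,im=grab(n)
        hsv=cv2.cvtColor(im,cv2.COLOR_RGB2HSV)
        m=((hsv[...,0]<36)&(hsv[...,1]>75)&(hsv[...,2]>60)).astype(np.uint8)
        mm=np.zeros_like(m); mm[y:y+h,x:x+w]=m[y:y+h,x:x+w]
        mm=cv2.morphologyEx(mm,cv2.MORPH_CLOSE,np.ones((3,3),np.uint8))
        cs,_=cv2.findContours(mm,cv2.RETR_EXTERNAL,cv2.CHAIN_APPROX_NONE)
        for c in cs:
            if cv2.contourArea(c)<100: continue
            (u,v),ax,a=cv2.fitEllipse(c)
            print(n,np.round([u,v,*ax,a],1),cv2.contourArea(c),cv2.boundingRect(c),[ (z,np.round(ray(f,u,v,z),4)[:2]) for z in (0.006,0.010,0.023,0.05)])
if __name__=="__main__": meas()
E
python3 meas.py
```

```text
scene [419.4 293.3  13.4  28.8  80.7] 232.0 (405, 285, 25, 15) [(0.006, array([ 0.6699, -0.1036])), (0.01, array([ 0.6674, -0.1058])), (0.023, array([ 0.6592, -0.1127])), (0.05, array([ 0.6423, -0.1272]))]
scene [358.2 259.5  35.6  46.1  98. ] 1287.5 (335, 242, 47, 36) [(0.006, array([0.6135, 0.0165])), (0.01, array([0.6113, 0.0135])), (0.023, array([0.6044, 0.004 ])), (0.05, array([ 0.5899, -0.0158]))]
scene [278.2 214.3  16.1  25.7  86.1] 321.5 (265, 206, 27, 17) [(0.006, array([0.5256, 0.2095])), (0.01, array([0.5241, 0.2053])), (0.023, array([0.519 , 0.1916])), (0.05, array([0.5085, 0.1633]))]
scene [352.4 214.3  32.3  38.1  95.5] 925.5 (332, 196, 41, 35) [(0.006, array([0.6719, 0.1357])), (0.01, array([0.6694, 0.1319])), (0.023, array([0.6612, 0.1199])), (0.05, array([0.6442, 0.0947]))]
scene [221.2 177.3  23.8  26.   77.4] 425.5 (210, 166, 27, 25) [(0.006, array([0.4542, 0.3973])), (0.01, array([0.4531, 0.3919])), (0.023, array([0.4495, 0.3742])), (0.05, array([0.4421, 0.3375]))]
scene [338.1 163.    7.3  21.2  92. ] 106.0 (328, 160, 20, 8) [(0.006, array([0.741 , 0.3226])), (0.01, array([0.7381, 0.3176])), (0.023, array([0.7284, 0.3016])), (0.05, array([0.7083, 0.2682]))]
top [307.5 242.   21.7  22.2 176.1] 377.0 (297, 231, 22, 23) [(0.006, array([0.5217, 0.1916])), (0.01, array([0.5213, 0.1914])), (0.023, array([0.52  , 0.1907])), (0.05, array([0.5174, 0.1892]))]
top [380.9 213.7  33.9  35.  118. ] 928.5 (363, 197, 36, 35) [(0.006, array([0.6151, 0.0174])), (0.01, array([0.6143, 0.018 ])), (0.023, array([0.6117, 0.0198])), (0.05, array([0.6063, 0.0235]))]
top [337.6 186.9  31.9  33.  102.8] 825.5 (321, 171, 34, 33) [(0.006, array([0.6708, 0.1336])), (0.01, array([0.6698, 0.1336])), (0.023, array([0.6664, 0.1337])), (0.05, array([0.6594, 0.134 ]))]
```

```bash
python3 - <<'E'
from h import *
from scipy.spatial.transform import Rotation as Ro
s=arm.get_state()
print(np.round(Ro.from_euler('xyz',s["tool_rot"]).as_matrix(),3))
f,im=grab("scene"); print(ray(f,354,200,.05), [ray(f,u,v,.0)[:2] for u,v in ((240,300),(198,190))])
f,im=grab("top"); print(ray(f,338.75,182.5,.05), [(ray(f,u,v,0.)[:2],ray(f,u,v,.165)[:2]) for u,v in ((370,308),(229,287),(377,311),(213,287),(338,150))])
x,y,w,h=160,220,280,180
cv2.imwrite("pics/top_pl.png",cv2.resize(cv2.convertScaleAbs(im[y:y+h,x:x+w,::-1],alpha=1.6),None,fx=2.8,fy=2.8,interpolation=cv2.INTER_CUBIC))
E
```

```text
[[-0.     0.337  0.941]
 [-0.     0.941 -0.337]
 [-1.    -0.     0.   ]]
[0.67072439 0.13255949 0.05      ] [array([0.3765794 , 0.03446863]), array([0.3917444 , 0.38102232])]
[0.67072447 0.13253123 0.05      ] [(array([0.38358202, 0.02174015]), array([0.39278299, 0.04343998])), (array([0.39023394, 0.36682834]), array([0.39823453, 0.32625485])), (array([0.37875448, 0.0043985 ]), array([0.38882661, 0.02922774])), (array([0.38543507, 0.4054453 ]), array([0.39430165, 0.35790313])), (array([0.77216447, 0.14407646]), array([0.71124331, 0.14369994]))]
```

```bash
ls pics
```

```text
scene0.png
scene_crop.png
top0.png
top_crop.png
top_pl.png
wrist0.png
```

View pics/top_pl.png

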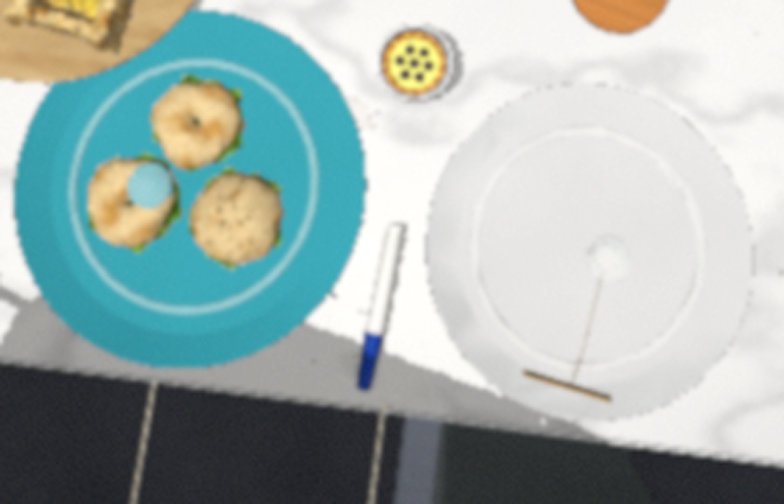

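Request:
step_arm(moves=[[-1,0,0,0,0,0,-1],[-1,0,0,0,0,0,-1],[-0.2,-0.6,1,0,0,0,-1],[0,-0.6,1,0,0,0,-1],[0,-0.6,1,0,0,0,-1]])

```text
time_s: 1.08
tcp_pos: [0.2983, 0.4799, 0.2875]
tool_rot: [-2.422, 1.569, -2.758]
force: [-0.1, 0.2, 0.2]
gripper_width: 0.0872
```

Request:
step_arm(moves=[[0,-0.6,1,0,0,0,-1],[0,-0.6,1,0,0,0,-1],[0,-0.6,1,0,0,0,-1],[0,-0.6,1,0,0,0,-1],[0,-0.6,1,0,0,0,-1]])

```text
time_s: 1.7
tcp_pos: [0.4517, 0.2941, 0.2884]
tool_rot: [1.754, 1.569, 1.418]
force: [0.6, 0.3, 0.5]
gripper_width: 0.0869
```

```bash
cat > d.py <<'E'
import sys
from h import *
from scipy.spatial.transform import Rotation as Ro
def delta(tx,ty,tz=None,jaw=None):
    s=arm.get_state(); R=Ro.from_euler('xyz',s["tool_rot"]).as_matrix()
    p=np.array(s["tcp_pos"]); g=np.array([tx,ty,p[2] if tz is None else tz])
    print("t",round(s["time_s"],2),"tcp",np.round(p,4),"w",round(s["gripper_width"],4),"F",np.round(s["force"],1),"j",np.round(s["joint_pos"],2))
    print("yaxis",np.round(R[:,1],3),"down",np.round(R[:,0],3))
    print("shift units",np.round(R.T@(g-p)/.04,2))
    if jaw is not None:
        a=np.array([np.cos(jaw),np.sin(jaw),0])
        if a@R[:,1]<0:a=-a
        x=np.array([0,0,-1.]);Rt=np.column_stack([x,a,np.cross(x,a)])
        print("turn units",np.round(Ro.from_matrix(R.T@Rt).as_rotvec()/(np.pi/2),3))
if __name__=="__main__":
    a=[float(q) for q in sys.argv[1:]]
    delta(*a)
E
python3 d.py 0.5195 0.191 0.27 0
```

```text
t 1.7 tcp [0.4517 0.2941 0.2884] w 0.0869 F [0.6 0.3 0.5] j [-0.83  0.1   0.19  1.55 -0.02  1.49  0.59]
yaxis [0.33  0.944 0.002] down [ 0.     0.002 -1.   ]
shift units [ 0.46 -1.88  2.45]
turn units [ 0.786 -0.001 -0.001]
```

Request:
step_arm(moves=[[0,-0.7,0.95,0,0,0,-1],[0,-0.7,0.95,0,0,0,-1],[0,-0.4,0.5,0,0,0,-1],[0,0,0,0.11,0,0,-1],[0,0,0,0.11,0,0,-1]])

```text
time_s: 2.33
tcp_pos: [0.5228, 0.1859, 0.2888]
tool_rot: [1.307, 1.568, 0.61]
force: [0.7, -0.2, -0.5]
gripper_width: 0.0869
```

Request:
step_arm(moves=[[0,0,0,0.11,0,0,-1],[0,0,0,0.11,0,0,-1],[0,0,0,0.11,0,0,-1],[0,0,0,0.11,0,0,-1],[0,0,0,0.11,0,0,-1]])

```text
time_s: 2.95
tcp_pos: [0.5228, 0.1855, 0.2892]
tool_rot: [2.258, 1.568, 0.666]
force: [-0.8, -0.4, -0.8]
gripper_width: 0.0867
```

```bash
python3 d.py 0.5195 0.191 0.20 0; python3 - <<'E'
from h import *
f,im=grab("wrist","w1.png")
f,im=grab("top","t1.png")
E
```

```text
t 2.95 tcp [0.5228 0.1855 0.2892] w 0.0867 F [-0.8 -0.4 -0.8] j [-0.76  0.14  0.38  1.52 -0.05  1.49 -0.4 ]
yaxis [ 1.    -0.021  0.002] down [ 0.002  0.002 -1.   ]
shift units [ 2.23 -0.09 -0.13]
turn units [-0.013 -0.001 -0.002]
```

View pics/w1.png

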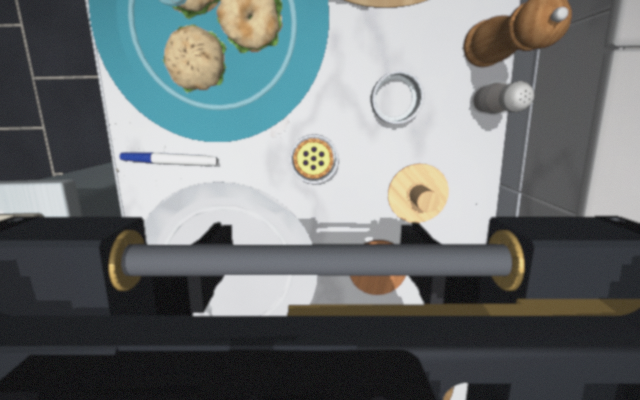

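View pics/t1.png

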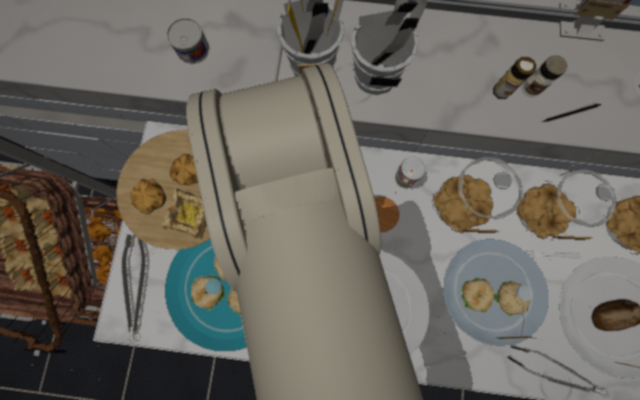

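```bash
python3 - <<'E'
from h import *
f,im=grab("wrist")
hsv=cv2.cvtColor(im,cv2.COLOR_RGB2HSV)
m=((hsv[...,0]<36)&(hsv[...,1]>75)&(hsv[...,2]>60)).astype(np.uint8); m[:120]=0;m[230:]=0
m=cv2.morphologyEx(m,cv2.MORPH_CLOSE,np.ones((5,5),np.uint8))
for c in cv2.findContours(m,0,1)[0]:
    if cv2.contourArea(c)>300:
        (u,v),ax,a=cv2.fitEllipse(c); print(u,v,ax,ray(f,u,v,.023),ray(f,u,v,.006))
E
```

```text
417.8336486816406 192.99542236328125 (54.329261779785156, 57.740997314453125) [0.66583227 0.13892929 0.023     ] [0.67116615 0.13473105 0.006     ]
312.96917724609375 158.3194580078125 (38.88801574707031, 39.29273223876953) [0.51927197 0.19030019 0.023     ] [0.51910913 0.1880286  0.006     ]
```

Request:
step_arm(moves=[[1,-0.09,-0.12,-0.013,0,0,-1],[1,0,0,0,0,0,-1],[1,0,0,0,0,0,-1],[1,0,0,0,0,0,-1],[1,0,0,0,0,0,-1]])

```text
time_s: 3.72
tcp_pos: [0.5224, 0.1926, 0.0874]
tool_rot: [2.122, 1.559, 0.586]
force: [0.4, 0.3, 0.1]
gripper_width: 0.0871
```

```bash
python3 d.py 0.5193 0.1905 0.005 0
```

```text
t 3.73 tcp [0.5224 0.1926 0.0874] w 0.0871 F [0.4 0.3 0.1] j [-0.74  0.27  0.35  1.81 -0.11  1.07 -0.31]
yaxis [0.999 0.035 0.01 ] down [ 0.01   0.006 -1.   ]
shift units [ 2.06 -0.1   0.06]
turn units [ 0.022 -0.004 -0.006]
```

Request:
step_arm(moves=[[0,-0.1,0.06,0.022,-0.004,-0.006,-1],[0.6,0,0,0,0,0,-1],[0.6,0,0,0,0,0,-1],[0.5,0,0,0,0,0,-1],[0,0,0,0,0,0,-1]])

```text
time_s: 4.35
tcp_pos: [0.52, 0.1908, 0.0232]
tool_rot: [1.97, 1.569, 0.407]
force: [0.3, -0.5, 1.2]
gripper_width: 0.0869
```

```bash
python3 d.py 0.5193 0.1905 0.005 0;  python3 - <<'E'
from h import *
f,im=grab("scene"); x,y,w,h=200,120,240,160
cv2.imwrite("pics/s2.png",cv2.resize(im[y:y+h,x:x+w,::-1],None,fx=3,fy=3))
E
```

```text
t 4.35 tcp [0.52   0.1908 0.0232] w 0.0869 F [ 0.3 -0.5  1.2] j [-0.73  0.35  0.34  1.86 -0.14  0.96 -0.31]
yaxis [1.    0.007 0.002] down [ 0.002  0.001 -1.   ]
shift units [ 0.46 -0.02  0.01]
turn units [ 0.005 -0.    -0.001]
```

View pics/s2.png

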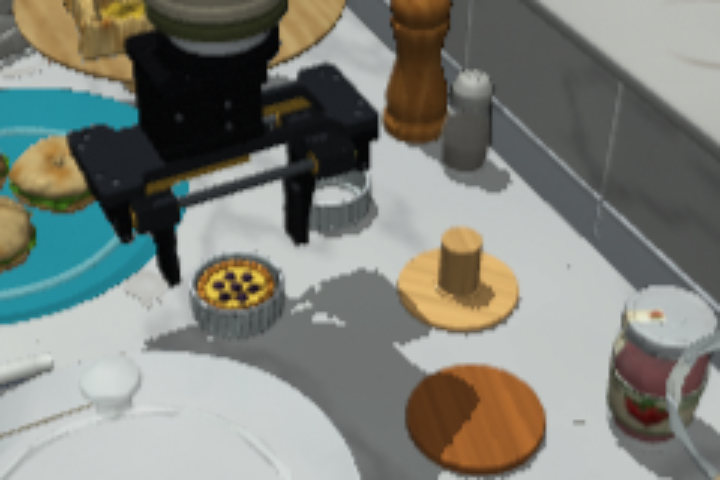

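```bash
python3 - <<'E'
from h import *
p=np.array(arm.get_state()["tcp_pos"])
f,im=grab("scene")
for d in (-.0435,.0435):
  for z in (0,.01,.02,.03): print(d,z,(proj(f,p+[d,0,z])-[200,120])*3)
x,y,w,h=230,150,90,75
cv2.imwrite("pics/s3.png",cv2.resize(im[y:y+h,x:x+w,::-1],None,fx=8,fy=8,interpolation=cv2.INTER_NEAREST))
E
```

```text
-0.0435 0 [180.16551211 299.72674399]
-0.0435 0.01 [179.01448101 289.14865515]
-0.0435 0.02 [177.84634477 278.41336847]
-0.0435 0.03 [176.66071926 267.51735363]
0.0435 0 [292.67863353 263.12545658]
0.0435 0.01 [292.36884705 252.66240362]
0.0435 0.02 [292.05462148 242.04942006]
0.0435 0.03 [291.73586072 231.28325999]
```

View pics/s3.png

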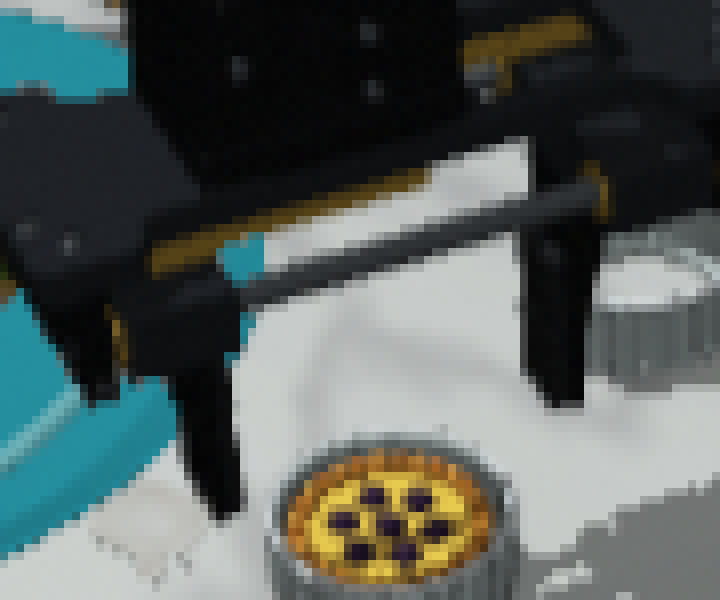

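```bash
python3 - <<'E'
from h import *
p=np.array(arm.get_state()["tcp_pos"])
f,im=grab("wrist","w4.png")
for d in (-.0435,.0435):
  for q in ([0,0],[0,.01],[0,.02],[.02,0]): print(d,q,proj(f,p+[d,*q]))
f,im=grab("scene")
for d in (-.0435,.0435):
  for q in ([0,0],[0,.02],[.02,0]): print(d,q,proj(f,p+[d,*q]))
E
```

```text
-0.0435 [0, 0] [242.77319935 225.41831553]
-0.0435 [0, 0.01] [239.03739823 231.25739481]
-0.0435 [0, 0.02] [234.89322633 237.73476003]
-0.0435 [0.02, 0] [241.2119695  192.67507208]
0.0435 [0, 0] [389.08845428 226.33490232]
0.0435 [0, 0.01] [392.9255827  232.20664732]
0.0435 [0, 0.02] [397.18104356 238.71854327]
0.0435 [0.02, 0] [391.17978323 193.69493629]
-0.0435 [0, 0] [260.14945627 219.73542403]
-0.0435 [0, 0.02] [259.37781494 212.62850982]
-0.0435 [0.02, 0] [256.74850383 214.06134489]
0.0435 [0, 0] [297.64989315 207.54130827]
0.0435 [0, 0.02] [297.44318722 200.51368398]
0.0435 [0.02, 0] [293.808783   202.24571368]
```

View pics/w4.png

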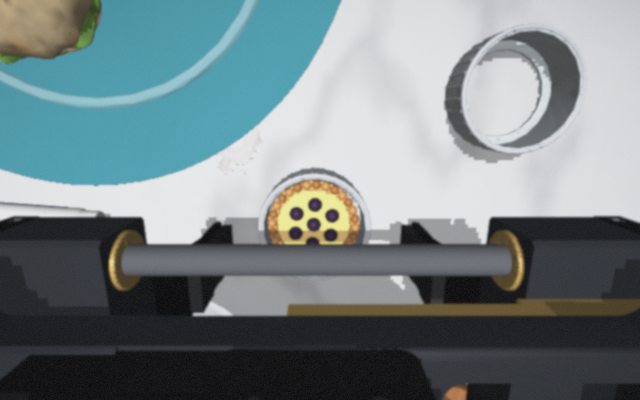

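Request:
step_arm(moves=[[0.25,0,0,0,0,0,-1],[0.15,0,0,0,0,0,-1],[0.08,0,0,0,0,0,-1],[0,0,0,0,0,0,-1],[0,0,0,0,0,0,-1]])

```text
time_s: 5.18
tcp_pos: [0.5216, 0.1915, 0.0049]
tool_rot: [2.074, 1.565, 0.51]
force: [-0.1, 0.0, -0.5]
gripper_width: 0.0868
```

```bash
python3 d.py 0.5193 0.1905 0.003 0;  python3 - <<'E'
from h import *
f,im=grab("scene"); x,y,w,h=230,150,90,75
cv2.imwrite("pics/s5.png",cv2.resize(im[y:y+h,x:x+w,::-1],None,fx=8,fy=8,interpolation=cv2.INTER_NEAREST))
p=np.array(arm.get_state()["tcp_pos"])
for d in (-.0435,.0435):
  for q in ([0,0],[0,.01],[0,.02]): print(d,q,(proj(f,p+[d,*q])-[x,y])*8)
E
```

```text
t 5.17 tcp [0.5216 0.1915 0.0049] w 0.0868 F [-0.1  0.  -0.5] j [-0.72  0.38  0.34  1.87 -0.16  0.92 -0.3 ]
yaxis [1.    0.007 0.005] down [ 0.005  0.003 -1.   ]
shift units [ 0.05 -0.06  0.02]
turn units [ 0.004 -0.002 -0.003]
-0.0435 [0, 0] [248.04866332 611.06324028]
-0.0435 [0, 0.01] [245.07966045 583.64613336]
-0.0435 [0, 0.02] [242.06718959 555.82762348]
0.0435 [0, 0] [543.59185706 513.03567759]
0.0435 [0, 0.01] [542.79932972 485.8903277 ]
0.0435 [0, 0.02] [541.99560811 458.36155595]
```

View pics/s5.png

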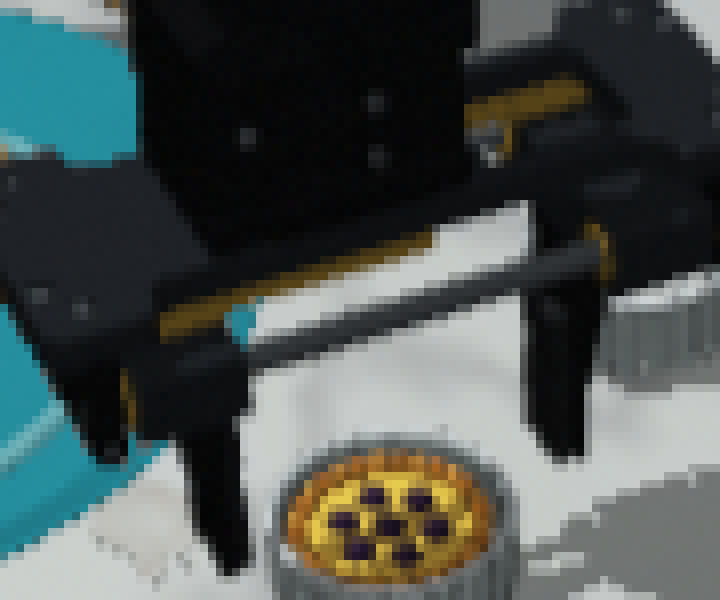

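Request:
step_arm(moves=[[0.05,-0.05,0.02,0,0,0,-1],[0,0,0,0,0,0,1],[0,0,0,0,0,0,1],[0,0,0,0,0,0,1],[0,0,0,0,0,0,1]], squeeze=20)

```text
time_s: 5.85
tcp_pos: [0.5197, 0.1908, 0.0031]
tool_rot: [2.078, 1.564, 0.514]
force: [-0.2, 0.5, 0.3]
gripper_width: 0.0549
```

Request:
step_arm(moves=[[0,0,0,0,0,0,1],[0,0,0,0,0,0,1],[0,0,0,0,0,0,1],[0,0,0,0,0,0,1],[0,0,0,0,0,0,1]], squeeze=20)

```text
time_s: 6.48
tcp_pos: [0.5197, 0.1908, 0.0031]
tool_rot: [2.079, 1.564, 0.515]
force: [-0.5, -0.2, 0.4]
gripper_width: 0.0056
```

```bash
python3 d.py 0.5193 0.1905 0.003 0;  python3 - <<'E'
from h import *
f,im=grab("scene"); x,y,w,h=230,150,90,75
cv2.imwrite("pics/s6.png",cv2.resize(im[y:y+h,x:x+w,::-1],None,fx=8,fy=8,interpolation=cv2.INTER_NEAREST))
p=np.array(arm.get_state()["tcp_pos"])
for d in (-.033,.033):
  for q in ([0,0],[0,.01],[0,.02]): print(d,q,(proj(f,p+[d,*q])-[x,y])*8)
E
```

```text
t 6.47 tcp [0.5197 0.1908 0.0031] w 0.0056 F [-0.5 -0.2  0.4] j [-0.72  0.38  0.34  1.87 -0.16  0.91 -0.3 ]
yaxis [1.    0.007 0.006] down [ 0.006  0.003 -1.   ]
shift units [ 0.   -0.01  0.01]
turn units [ 0.004 -0.002 -0.004]
-0.033 [0, 0] [279.5604721  607.63955511]
-0.033 [0, 0.01] [276.83234778 580.31653945]
-0.033 [0, 0.02] [274.06445651 552.59524528]
0.033 [0, 0] [503.88026951 533.04977753]
0.033 [0, 0.01] [502.80468682 505.92971506]
0.033 [0, 0.02] [501.71384658 478.42494409]
```

View pics/s6.png

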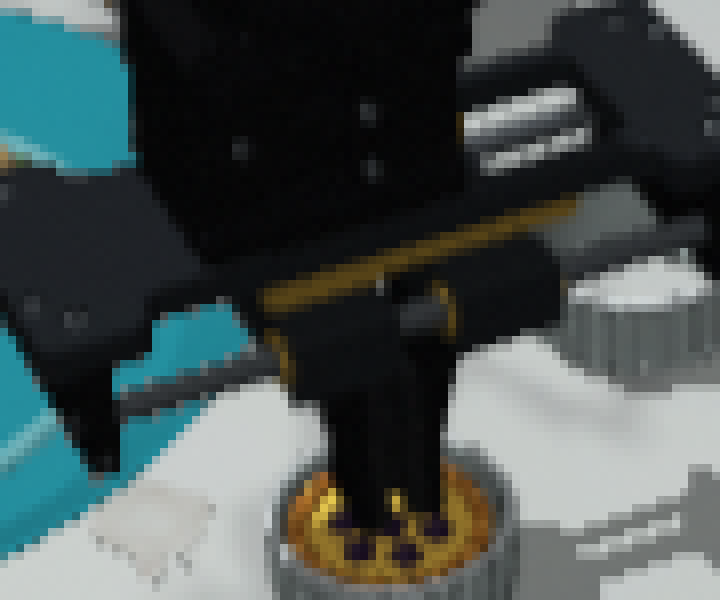

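```bash
python3 - <<'E'
from h import *
p=np.array(arm.get_state()["tcp_pos"])
f,im=grab("scene"); x,y=230,150
for q in ([0,0,0],[0,0,.01],[0,0,.02],[0,0,.025],[0,0,.03],[0,.01,0],[0,.02,0.02]): print(q,(proj(f,p+q)-[x,y])*8)
print(ray(f,280,215.3,.025),ray(f,280,215.3,.003))
f,im=grab("top","t6.png")
f,im=grab("wrist","w6.png"); 
for q in ([0,0,0],[0,0,.01],[0,0,.02],[0,0,.03]): print(q,proj(f,p+q))
E
```

```text
[0, 0, 0] [393.22458267 569.84449278]
[0, 0, 0.01] [391.3446265  542.62075419]
[0, 0, 0.02] [389.43763964 515.00558278]
[0, 0, 0.025] [388.47382686 501.04856204]
[0, 0, 0.03] [387.50303488 486.99047517]
[0, 0.01, 0] [378.80638202 547.6078081 ]
[0, 0.02, 0.02] [360.46864438 471.06987869]
[0.52025124 0.18477309 0.025     ] [0.52892325 0.20771456 0.003     ]
[0, 0, 0] [315.96325688 225.79263711]
[0, 0, 0.01] [316.0469655  231.62409059]
[0, 0, 0.02] [316.13981347 238.09222455]
[0, 0, 0.03] [316.24338396 245.3073293 ]
```

View pics/w6.png

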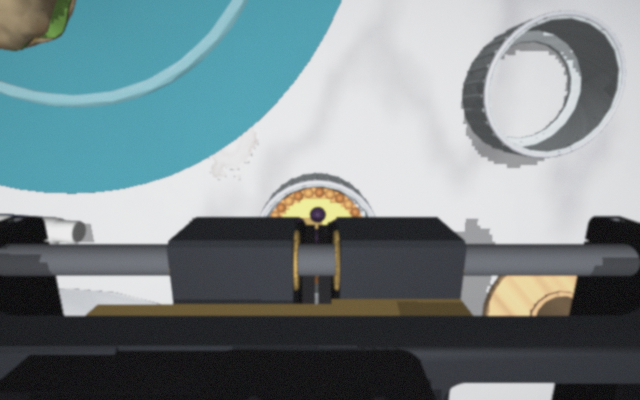

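Request:
step_arm(moves=[[-0.3,0,0,0,0,0,1],[0,0,0,0,0,0,-1],[0,0,0,0,0,0,-1],[0,0,0,0,0,0,-1],[0,0,0,0,0,0,-1]])

```text
time_s: 7.3
tcp_pos: [0.5198, 0.1908, 0.0162]
tool_rot: [2.082, 1.564, 0.518]
force: [-0.3, 0.7, 0.4]
gripper_width: 0.0325
```

Request:
step_arm(moves=[[0,0,0,0,0,0,-1],[0,0,0,0,0,0,-1],[0,0,0,0,0,0,-1],[0,0,0,0,0,0,-1],[0,0,0,0,0,0,-1]])

```text
time_s: 7.92
tcp_pos: [0.5196, 0.1907, 0.0159]
tool_rot: [2.082, 1.564, 0.518]
force: [-0.4, -0.2, -0.6]
gripper_width: 0.0811
```

```bash
python3 d.py 0.5193 0.1905 -0.006 0;  python3 - <<'E'
from h import *
f,im=grab("scene"); x,y,w,h=230,150,90,75
cv2.imwrite("pics/s7.png",cv2.resize(im[y:y+h,x:x+w,::-1],None,fx=8,fy=8,interpolation=cv2.INTER_NEAREST))
E
python3 meas.py | grep scene
```

```text
t 7.92 tcp [0.5196 0.1907 0.0159] w 0.0811 F [-0.4 -0.2 -0.6] j [-0.72  0.36  0.34  1.87 -0.15  0.94 -0.31]
yaxis [1.    0.007 0.006] down [ 0.006  0.003 -1.   ]
shift units [ 0.55 -0.01  0.01]
turn units [ 0.004 -0.002 -0.004]
scene [419.4 293.3  13.4  28.8  80.7] 232.0 (405, 285, 25, 15) [(0.006, array([ 0.6699, -0.1036])), (0.01, array([ 0.6674, -0.1058])), (0.023, array([ 0.6592, -0.1127])), (0.05, array([ 0.6423, -0.1272]))]
scene [358.1 259.5  35.6  46.2  97.7] 1290.0 (335, 242, 47, 36) [(0.006, array([0.6133, 0.0164])), (0.01, array([0.6112, 0.0135])), (0.023, array([0.6042, 0.004 ])), (0.05, array([ 0.5898, -0.0159]))]
scene [278.2 214.3  16.1  25.6  85.6] 321.5 (265, 206, 27, 17) [(0.006, array([0.5255, 0.2095])), (0.01, array([0.5239, 0.2053])), (0.023, array([0.5189, 0.1916])), (0.05, array([0.5083, 0.1633]))]
scene [352.5 214.3  32.3  38.   95.5] 924.5 (333, 196, 40, 35) [(0.006, array([0.672 , 0.1356])), (0.01, array([0.6694, 0.1319])), (0.023, array([0.6612, 0.1198])), (0.05, array([0.6442, 0.0947]))]
scene [218.2 178.3  18.4  25.3 165.4] 290.0 (210, 166, 20, 25) [(0.006, array([0.4466, 0.3965])), (0.01, array([0.4455, 0.3911])), (0.023, array([0.4421, 0.3734])), (0.05, array([0.4351, 0.3368]))]
scene [338.2 163.    7.4  21.7  91. ] 108.5 (328, 160, 21, 8) [(0.006, array([0.7412, 0.3224])), (0.01, array([0.7383, 0.3175])), (0.023, array([0.7286, 0.3014])), (0.05, array([0.7085, 0.268 ]))]
```

View pics/s7.png

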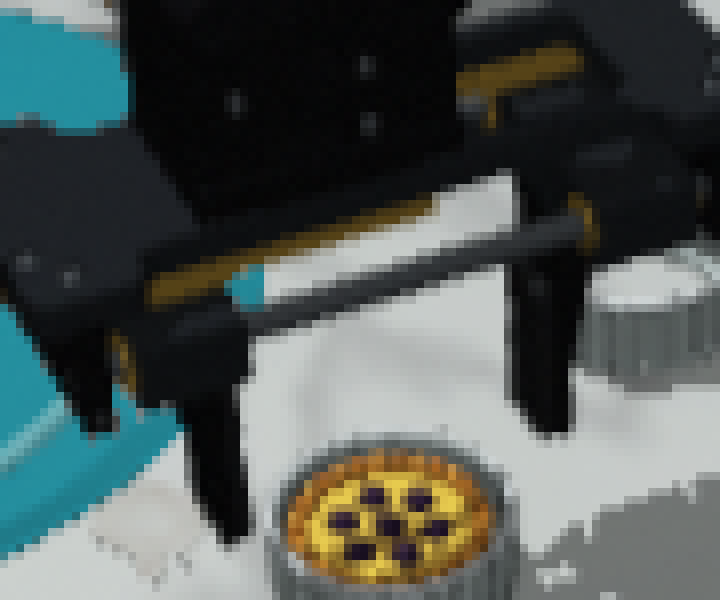

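Request:
step_arm(moves=[[0,0,0,0.004,-0.002,-0.004,-1],[0.25,0,0,0,0,0,-1],[0.2,0,0,0,0,0,-1],[0.1,0,0,0,0,0,-1],[0.02,0,0,0,0,0,-1]])

```text
time_s: 8.7
tcp_pos: [0.5192, 0.1905, -0.0091]
tool_rot: [-1.209, 1.569, -2.779]
force: [0.4, -0.5, -1.1]
gripper_width: 0.087
```

```bash
python3 d.py 0.5193 0.1905 -0.007 0
```

```text
t 8.7 tcp [ 0.5192  0.1905 -0.0091] w 0.087 F [ 0.4 -0.5 -1.1] j [-0.72  0.4   0.33  1.87 -0.16  0.9  -0.3 ]
yaxis [ 1.     0.    -0.002] down [-0.002 -0.001 -1.   ]
shift units [-0.05  0.    0.  ]
turn units [0.    0.    0.001]
```

Request:
step_arm(moves=[[-0.04,0,0,0,0,0,1],[0,0,0,0,0,0,1],[0,0,0,0,0,0,1],[0,0,0,0,0,0,1],[0,0,0,0,0,0,1]], squeeze=25)

```text
time_s: 9.32
tcp_pos: [0.5194, 0.1906, -0.0071]
tool_rot: [-1.244, 1.569, -2.815]
force: [-0.7, -0.5, -0.8]
gripper_width: 0.0661
```

```bash
python3 d.py 0.5193 0.1905 -0.007 0;  python3 - <<'E'
from h import *
f,im=grab("scene"); x,y,w,h=230,150,90,75
cv2.imwrite("pics/s8.png",cv2.resize(im[y:y+h,x:x+w,::-1],None,fx=8,fy=8,interpolation=cv2.INTER_NEAREST))
E
```

```text
t 9.32 tcp [ 0.5194  0.1906 -0.0071] w 0.0661 F [-0.7 -0.5 -0.8] j [-0.72  0.4   0.34  1.87 -0.16  0.9  -0.3 ]
yaxis [ 1.     0.    -0.002] down [-0.002 -0.001 -1.   ]
shift units [-0. -0.  0.]
turn units [0.    0.    0.001]
```

View pics/s8.png

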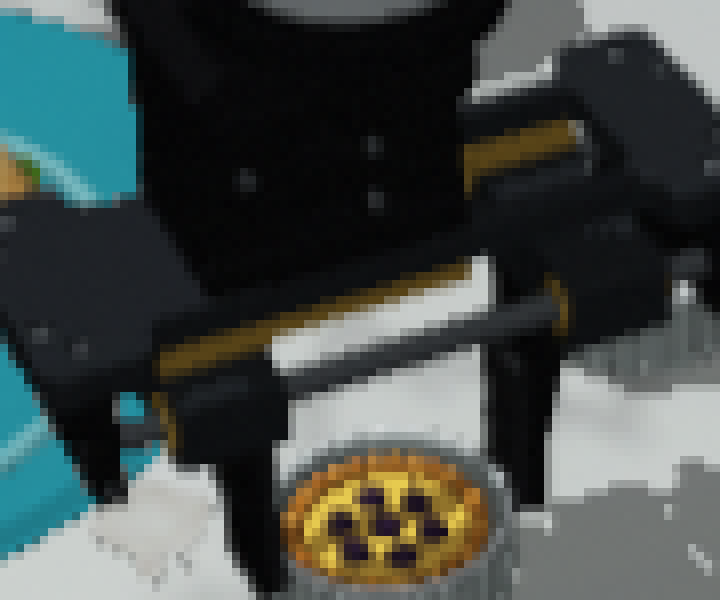

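Request:
step_arm(moves=[[-0.3,0,0,0,0,0,1],[-0.5,0,0,0,0,0,1],[-0.8,0,0,0,0,0,1],[-0.8,0,0,0,0,0,1],[-0.4,0,0,0,0,0,1]])

```text
time_s: 10.0
tcp_pos: [0.5187, 0.19, 0.1097]
tool_rot: [-1.106, 1.567, -2.677]
force: [-0.2, 0.0, -2.2]
gripper_width: 0.0658
```

```bash
python3 d.py 0.671 0.1335 0.10 1.5708;  python3 - <<'E'
from h import *
f,im=grab("scene"); x,y,w,h=200,110,160,120
cv2.imwrite("pics/s9.png",cv2.resize(im[y:y+h,x:x+w,::-1],None,fx=5,fy=5,interpolation=cv2.INTER_NEAREST))
E
```

```text
t 10.0 tcp [0.5187 0.19   0.1097] w 0.0658 F [-0.2  0.  -2.2] j [-0.75  0.25  0.37  1.78 -0.1   1.13 -0.35]
yaxis [ 1.    -0.    -0.003] down [-0.003 -0.002 -1.   ]
shift units [0.23 3.81 1.41]
turn units [1.    0.002 0.001]
```

View pics/s9.png

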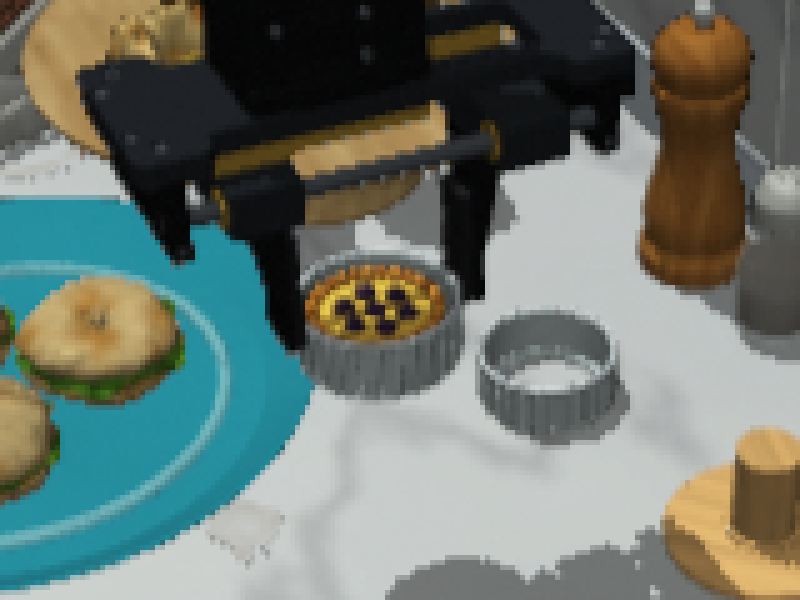

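Request:
step_arm(moves=[[0,0,0,-0.11,0,0,1],[0,0,0,-0.11,0,0,1],[0,0,0,-0.11,0,0,1],[0,0,0,-0.11,0,0,1],[0,0,0,-0.11,0,0,1]])

```text
time_s: 10.68
tcp_pos: [0.5176, 0.1898, 0.1081]
tool_rot: [-2.033, 1.565, -2.714]
force: [-0.1, 0.1, -1.8]
gripper_width: 0.0658
```

Request:
step_arm(moves=[[0,0,0,-0.11,0,0,1],[0,0,0,-0.11,0,0,1],[0,0,0,-0.11,0,0,1],[0,0,0,-0.11,0,0,1],[0,0,0,-0.01,0,0,1]])

```text
time_s: 11.3
tcp_pos: [0.515, 0.1886, 0.1034]
tool_rot: [-2.76, 1.558, -2.71]
force: [0.8, 0.5, -2.8]
gripper_width: 0.0656
```

```bash
python3 d.py 0.671 0.1335 0.10 1.5708
```

```text
t 11.3 tcp [0.515  0.1886 0.1034] w 0.0656 F [ 0.8  0.5 -2.8] j [-0.58  0.25  0.17  1.78 -0.05  1.13  1.22]
yaxis [-0.05   0.999 -0.005] down [-0.012 -0.005 -1.   ]
shift units [ 0.05 -1.57  3.83]
turn units [ 0.032 -0.008  0.003]
```

Request:
step_arm(moves=[[-0.1,-0.2,0.5,0.032,-0.008,0.003,1],[-0.05,-0.3,0.7,0,0,0,1],[-0.05,-0.3,0.7,0,0,0,1],[-0.05,-0.3,0.7,0,0,0,1],[-0.05,-0.2,0.5,0,0,0,1]])

```text
time_s: 11.92
tcp_pos: [0.6453, 0.1328, 0.1151]
tool_rot: [-0.343, 1.567, -0.368]
force: [-0.4, 0.5, -1.7]
gripper_width: 0.0656
```

```bash
python3 d.py 0.671 0.1335 0.10 1.5708
```

```text
t 11.93 tcp [0.6453 0.1328 0.1151] w 0.0656 F [-0.4  0.5 -1.7] j [-0.45  0.46  0.23  1.48 -0.11  1.21  1.35]
yaxis [ 0.026  1.    -0.001] down [ 0.003 -0.001 -1.   ]
shift units [0.38 0.03 0.64]
turn units [-0.016  0.002  0.001]
```

Request:
step_arm(moves=[[0.3,0,0.4,-0.016,0.002,0.001,1],[0.08,0.02,0.22,0,0,0,1],[0,0,0,0,0,0,1],[0,0,0,0,0,0,1],[0,0,0,0,0,0,1]])

```text
time_s: 12.55
tcp_pos: [0.6738, 0.1298, 0.1]
tool_rot: [-0.533, 1.567, -0.549]
force: [-0.9, 0.1, -1.3]
gripper_width: 0.0659
```

```bash
python3 d.py 0.671 0.1335 0.10 1.5708;  python3 - <<'E'
from h import *
f,im=grab("scene"); x,y,w,h=270,110,160,120
cv2.imwrite("pics/s10.png",cv2.resize(im[y:y+h,x:x+w,::-1],None,fx=5,fy=5,interpolation=cv2.INTER_NEAREST))
f,im=grab("wrist","w10.png")
E
```

```text
t 12.55 tcp [0.6738 0.1298 0.1   ] w 0.0659 F [-0.9  0.1 -1.3] j [-0.42  0.53  0.23  1.41 -0.12  1.21  1.38]
yaxis [ 0.016  1.    -0.002] down [ 0.003 -0.002 -1.   ]
shift units [-0.    0.09 -0.07]
turn units [-0.01   0.002  0.001]
```

View pics/s10.png

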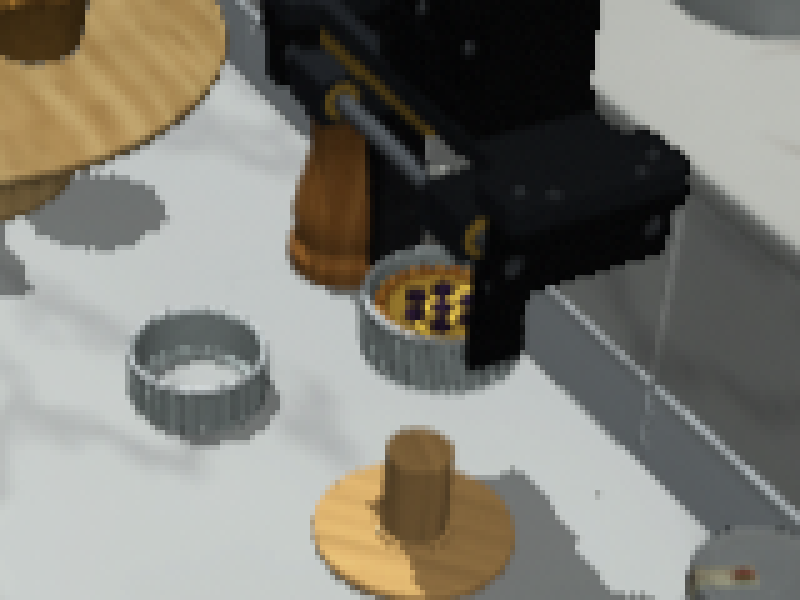

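View pics/w10.png

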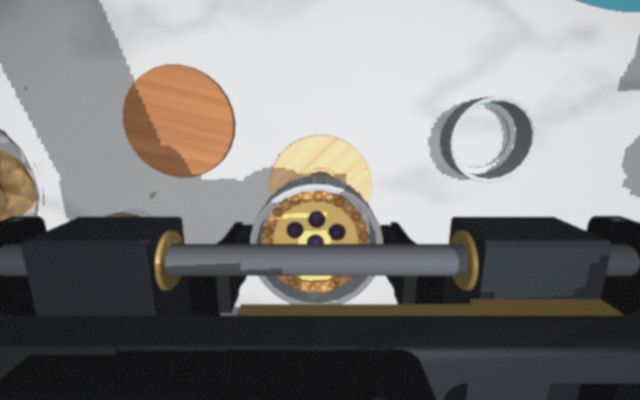

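```bash
cat > tart.py <<'E'
from h import *
import sys
zt=float(sys.argv[1])
p=arm.get_state()["tcp_pos"]
for n,box in (("wrist",(230,380,180,300)),("scene",(330,390,150,200))):
    f,im=grab(n)
    hsv=cv2.cvtColor(im,cv2.COLOR_RGB2HSV)
    m=((hsv[...,0]<36)&(hsv[...,1]>75)&(hsv[...,2]>40)).astype(np.uint8)
    c0,c1,r0,r1=box; q=np.zeros_like(m); q[r0:r1,c0:c1]=m[r0:r1,c0:c1]
    for c in cv2.findContours(cv2.morphologyEx(q,cv2.MORPH_CLOSE,np.ones((5,5),np.uint8)),0,1)[0]:
        if cv2.contourArea(c)>40: print(n,cv2.boundingRect(c),cv2.contourArea(c))
    cx=(proj(f,[0.671,.1335,.0]),)
    cr=im[max(r0-20,0):r1+20,c0-20:c1+20,::-1]; k=int(min(800//cr.shape[1],600//cr.shape[0]))
    cv2.imwrite(f"pics/tz_{n}_{len(__import__('os').listdir('pics'))}.png",cv2.resize(cr,None,fx=k,fy=k,interpolation=cv2.INTER_NEAREST)); print(c0-20,r0-20,k)
    if n=="wrist":
        for u,v in ((316,242),(316,192)): print(u,v,ray(f,u,v,zt)-p)
E
python3 tart.py 0.130; ls pics | grep tz
```

```text
wrist (278, 275, 76, 18) 854.0
wrist (261, 191, 109, 54) 4334.5
wrist (342, 180, 28, 21) 199.5
wrist (270, 180, 23, 14) 122.0
210 160 3
316 242 [-2.03750708e-03  8.93304303e-05  2.99908702e-02]
316 192 [-0.02802722  0.00047838  0.02999087]
scene (330, 150, 37, 28) 451.0
310 130 6
tz_scene_21.png
tz_wrist_20.png
```

Request:
step_arm(moves=[[0,0.09,-0.05,-0.01,0.002,0.001,1],[0.4,0,0,0,0,0,1],[0.4,0,0,0,0,0,1],[0.2,0,0,0,0,0,1],[0,0,0,0,0,0,1]])

```text
time_s: 13.38
tcp_pos: [0.6708, 0.1337, 0.0557]
tool_rot: [-2.948, 1.568, -2.946]
force: [0.7, -0.0, -2.0]
gripper_width: 0.0659
```

```bash
python3 d.py 0.672 0.1335 0.005 1.5708;  python3 - <<'E'
from h import *
f,im=grab("scene"); x,y,w,h=290,140,120,90
cv2.imwrite("pics/s11.png",cv2.resize(im[y:y+h,x:x+w,::-1],None,fx=6,fy=6,interpolation=cv2.INTER_NEAREST))
E
```

```text
t 13.38 tcp [0.6708 0.1337 0.0557] w 0.0659 F [ 0.7 -0.  -2. ] j [-0.42  0.57  0.22  1.45 -0.13  1.14  1.39]
yaxis [-0.001  1.    -0.   ] down [-0.002 -0.    -1.   ]
shift units [ 1.27 -0.    0.03]
turn units [ 0.001 -0.002  0.   ]
```

View pics/s11.png

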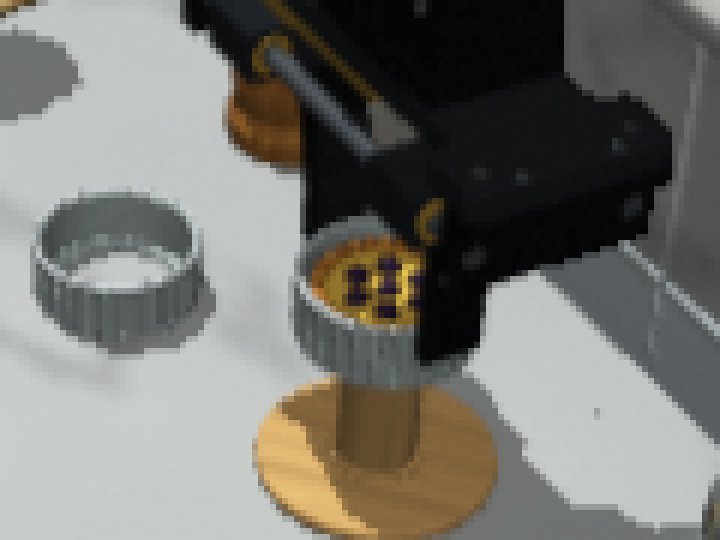

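Request:
step_arm(moves=[[0.2,0,0.03,0,-0.002,0,1],[0.25,0,0,0,0,0,1],[0.25,0,0,0,0,0,1],[0.2,0,0,0,0,0,1],[0.0,0,0,0,0,0,1]])

```text
time_s: 14.05
tcp_pos: [0.6731, 0.1338, 0.0185]
tool_rot: [0.013, 1.568, 0.014]
force: [0.3, -1.0, -0.6]
gripper_width: 0.0658
```

```bash
python3 d.py 0.672 0.1335 0.005 1.5708;  python3 - <<'E'
from h import *
f,im=grab("scene"); x,y,w,h=290,140,120,90
cv2.imwrite("pics/s12.png",cv2.resize(im[y:y+h,x:x+w,::-1],None,fx=6,fy=6,interpolation=cv2.INTER_NEAREST))
E
```

```text
t 14.05 tcp [0.6731 0.1338 0.0185] w 0.0658 F [ 0.3 -1.  -0.6] j [-0.42  0.61  0.21  1.48 -0.14  1.07  1.4 ]
yaxis [-0.001  1.     0.   ] down [ 0.003  0.    -1.   ]
shift units [ 0.34 -0.01 -0.03]
turn units [ 0.001  0.002 -0.   ]
```

View pics/s12.png

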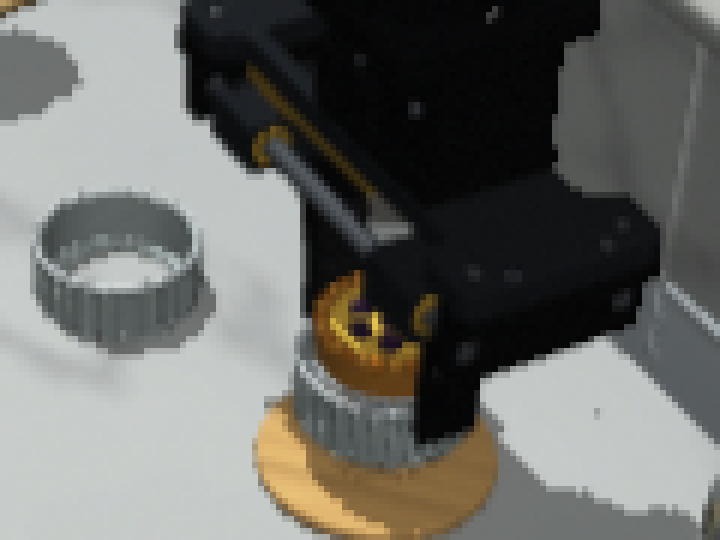

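Request:
step_arm(moves=[[0.12,0,-0.03,0,0.002,0,1],[0.1,0,0,0,0,0,1],[0.05,0,0,0,0,0,1],[0,0,0,0,0,0,1],[0,0,0,0,0,0,1]])

```text
time_s: 14.72
tcp_pos: [0.6728, 0.134, 0.0084]
tool_rot: [0.319, 1.569, 0.321]
force: [0.1, 0.5, 0.2]
gripper_width: 0.0656
```

```bash
python3 d.py 0.672 0.1335 0.004 1.5708;  python3 - <<'E'
from h import *
f,im=grab("scene"); x,y,w,h=290,140,120,90
cv2.imwrite("pics/s13.png",cv2.resize(im[y:y+h,x:x+w,::-1],None,fx=6,fy=6,interpolation=cv2.INTER_NEAREST))
E
```

```text
t 14.72 tcp [0.6728 0.134  0.0084] w 0.0656 F [0.1 0.5 0.2] j [-0.41  0.62  0.21  1.48 -0.14  1.05  1.4 ]
yaxis [-0.001  1.     0.001] down [ 0.002  0.001 -1.   ]
shift units [ 0.11 -0.01 -0.02]
turn units [ 0.001  0.001 -0.   ]
```

View pics/s13.png

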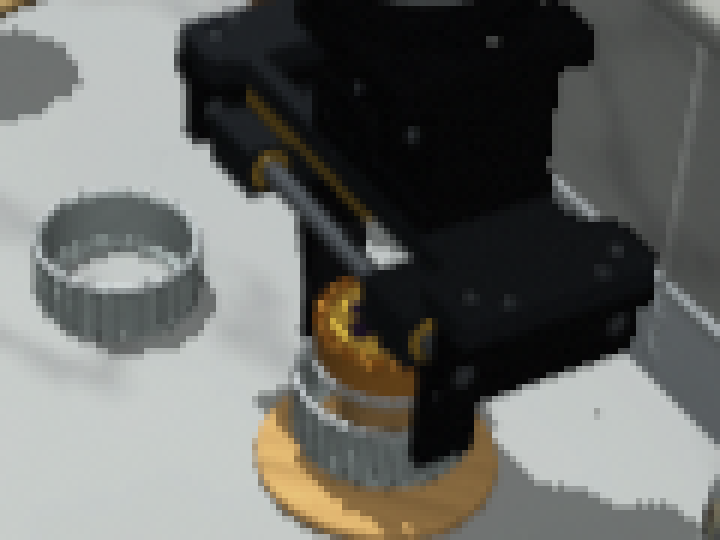

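Request:
step_arm(moves=[[0.06,0,-0.02,0,0,0,1],[0.03,0,0,0,0,0,1],[0,0,0,0,0,0,1],[0,0,0,0,0,0,0],[0,0,0,0,0,0,-1]])

```text
time_s: 15.4
tcp_pos: [0.6721, 0.1341, 0.0048]
tool_rot: [0.349, 1.569, 0.35]
force: [-0.1, 0.2, -0.4]
gripper_width: 0.0704
```

Request:
step_arm(moves=[[0,0,0,0,0,0,-1],[0,0,0,0,0,0,-1],[0,0,0,0,0,0,-1],[0,0,0,0,0,0,-1],[0,0,0,0,0,0,-1]])

```text
time_s: 16.02
tcp_pos: [0.6724, 0.1341, 0.0051]
tool_rot: [0.31, 1.568, 0.311]
force: [0.6, -0.8, 0.2]
gripper_width: 0.087
```

```bash
python3 d.py 0.672 0.1335 0.004 1.5708;  python3 - <<'E'
from h import *
f,im=grab("scene"); x,y,w,h=290,140,120,90
cv2.imwrite("pics/s14.png",cv2.resize(im[y:y+h,x:x+w,::-1],None,fx=6,fy=6,interpolation=cv2.INTER_NEAREST))
E
```

```text
t 16.02 tcp [0.6724 0.1341 0.0051] w 0.087 F [ 0.6 -0.8  0.2] j [-0.41  0.62  0.21  1.49 -0.14  1.05  1.4 ]
yaxis [-0.001  1.     0.001] down [ 0.003  0.001 -1.   ]
shift units [ 0.03 -0.01 -0.01]
turn units [ 0.001  0.002 -0.001]
```

View pics/s14.png

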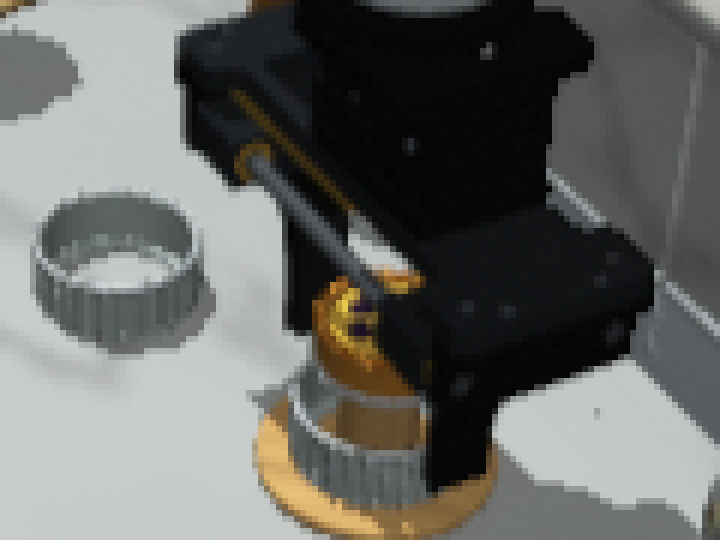

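Request:
step_arm(moves=[[-0.3,0,0,0,0.002,0,-1],[-0.3,0,0,0,0,0,-1],[-0.1,0,0,0,0,0,-1],[0,0,0,0,0,0,-1],[0,0,0,0,0,0,-1]])

```text
time_s: 16.7
tcp_pos: [0.6729, 0.1341, 0.0361]
tool_rot: [1.038, 1.569, 1.038]
force: [-0.2, -0.5, 0.3]
gripper_width: 0.0874
```

```bash
python3 d.py 0.672 0.1335 0.034 1.5708;  python3 - <<'E'
from h import *
f,im=grab("scene"); x,y,w,h=290,140,120,90
cv2.imwrite("pics/s15.png",cv2.resize(im[y:y+h,x:x+w,::-1],None,fx=6,fy=6,interpolation=cv2.INTER_NEAREST))
f,im=grab("wrist","w15.png")
for u,v in ((316,242),): print(ray(f,u,v,.07))
E
```

```text
t 16.7 tcp [0.6729 0.1341 0.0361] w 0.0874 F [-0.2 -0.5  0.3] j [-0.42  0.59  0.22  1.47 -0.14  1.1   1.4 ]
yaxis [-0.001  1.     0.001] down [ 0.001  0.001 -1.   ]
shift units [ 0.05 -0.02 -0.02]
turn units [ 0.001  0.    -0.001]
[0.66925728 0.13410463 0.07      ]
```

View pics/s15.png

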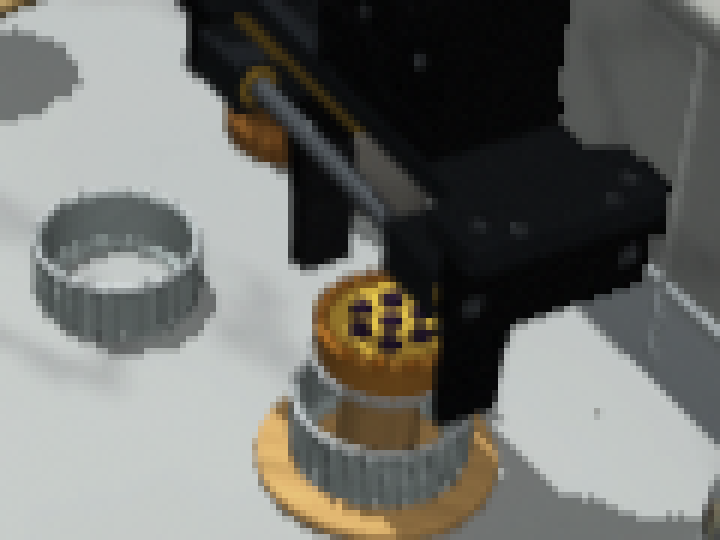

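View pics/w15.png

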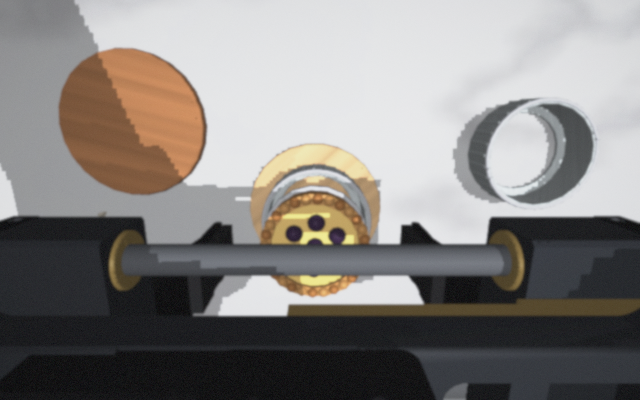

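```bash
python3 - <<'E'
from h import *
f,im=grab("scene")
for z in (.04,.05,.06,.07):
  for dx in (-.0095,.0095): print(z,dx,[np.round((proj(f,[.673+dx,.134+s,z])-[290,140])*6) for s in (-.0435,-.0585,.0435)])
E
```

```text
0.04 -0.0095 [array([427., 458.]), array([450., 484.]), array([303., 317.])]
0.04 0.0095 [array([473., 441.]), array([497., 467.]), array([347., 302.])]
0.05 -0.0095 [array([429., 436.]), array([453., 463.]), array([304., 296.])]
0.05 0.0095 [array([476., 420.]), array([500., 446.]), array([348., 281.])]
0.06 -0.0095 [array([432., 414.]), array([455., 441.]), array([305., 274.])]
0.06 0.0095 [array([479., 398.]), array([503., 424.]), array([350., 260.])]
0.07 -0.0095 [array([434., 392.]), array([458., 418.]), array([306., 252.])]
0.07 0.0095 [array([481., 376.]), array([505., 402.]), array([351., 238.])]
```

Request:
step_arm(moves=[[0.12,-0.01,-0.07,0,0,0,-1],[0.04,0,0,0,0,0,-1],[0,0,0,0,0,0,-1],[0,0,0,0,0,0,-1],[0,0,0,0,0,0,-1]])

```text
time_s: 17.48
tcp_pos: [0.6692, 0.1336, 0.0282]
tool_rot: [2.355, 1.57, 2.356]
force: [0.5, 0.5, 0.5]
gripper_width: 0.0871
```

```bash
python3 d.py 0.670 0.1338 0.029 1.5708
```

```text
t 17.48 tcp [0.6692 0.1336 0.0282] w 0.0871 F [0.5 0.5 0.5] j [-0.42  0.59  0.22  1.48 -0.14  1.09  1.4 ]
yaxis [-0.001  1.     0.001] down [-0.001  0.001 -1.   ]
shift units [-0.02  0.01  0.02]
turn units [ 0.001 -0.001 -0.001]
```

Request:
step_arm(moves=[[0,0,0,0,0,0,1],[0,0,0,0,0,0,1],[0,0,0,0,0,0,1],[0,0,0,0,0,0,1],[0,0,0,0,0,0,1]], squeeze=18)

```text
time_s: 18.1
tcp_pos: [0.6695, 0.1336, 0.0285]
tool_rot: [1.95, 1.57, 1.951]
force: [-0.3, -0.4, 0.5]
gripper_width: 0.0563
```

```bash
python3 d.py 0.614 0.0175 0.10 1.5708;  python3 - <<'E'
from h import *
f,im=grab("scene"); x,y,w,h=290,140,120,90
cv2.imwrite("pics/s16.png",cv2.resize(im[y:y+h,x:x+w,::-1],None,fx=6,fy=6,interpolation=cv2.INTER_NEAREST))
E
```

```text
t 18.1 tcp [0.6695 0.1336 0.0285] w 0.0563 F [-0.3 -0.4  0.5] j [-0.42  0.59  0.22  1.48 -0.14  1.09  1.4 ]
yaxis [-0.001  1.     0.001] down [-0.     0.001 -1.   ]
shift units [-1.79 -2.9  -1.39]
turn units [ 0.001 -0.    -0.001]
```

View pics/s16.png

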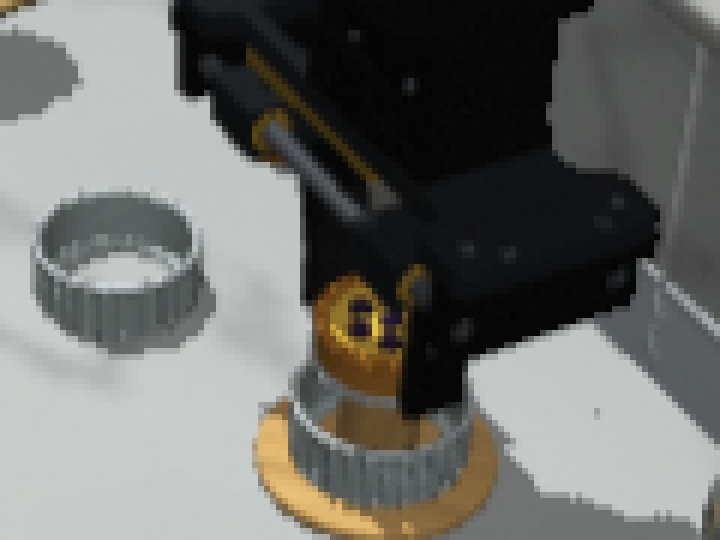

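Request:
step_arm(moves=[[-0.2,0,0,0,0,0,1],[-0.4,0,0,0,0,0,1],[-0.6,0,0,0,0,0,1],[-0.5,0,0,0,0,0,1],[-0.1,0,0,0,0,0,1]])

```text
time_s: 18.77
tcp_pos: [0.6698, 0.1335, 0.1061]
tool_rot: [1.003, 1.569, 1.004]
force: [0.7, -1.3, -1.9]
gripper_width: 0.0566
```

```bash
python3 d.py 0.614 0.0175 0.10 1.5708;  python3 - <<'E'
from h import *
f,im=grab("scene"); x,y,w,h=290,110,130,100
cv2.imwrite("pics/s17.png",cv2.resize(im[y:y+h,x:x+w,::-1],None,fx=6,fy=6,interpolation=cv2.INTER_NEAREST))
E
```

```text
t 18.77 tcp [0.6698 0.1335 0.1061] w 0.0566 F [ 0.7 -1.3 -1.9] j [-0.43  0.52  0.23  1.41 -0.12  1.22  1.39]
yaxis [-0.001  1.     0.001] down [ 0.001  0.001 -1.   ]
shift units [ 0.15 -2.9  -1.4 ]
turn units [ 0.001  0.    -0.001]
```

View pics/s17.png

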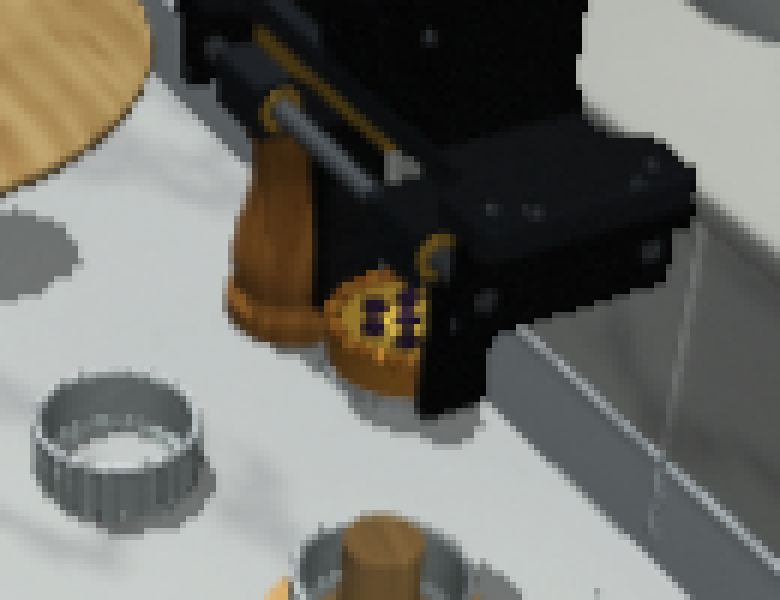

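Request:
step_arm(moves=[[0,-0.5,-0.24,0,0,0,1],[0,-0.7,-0.34,0,0,0,1],[0,-0.7,-0.34,0,0,0,1],[0,-0.6,-0.28,0,0,0,1],[0,-0.2,-0.1,0,0,0,1]])

```text
time_s: 19.45
tcp_pos: [0.6145, 0.0236, 0.1026]
tool_rot: [2.891, 1.567, 2.894]
force: [0.4, 0.7, -0.1]
gripper_width: 0.0565
```

Request:
step_arm(moves=[[0,0,0,0,0,0,1],[0,0,0,0,0,0,1],[0,0,0,0,0,0,1],[0,0,0,0,0,0,1],[0,0,0,0,0,0,1]])

```text
time_s: 20.08
tcp_pos: [0.6151, 0.0274, 0.1018]
tool_rot: [2.688, 1.566, 2.695]
force: [-0.1, -0.3, -1.4]
gripper_width: 0.0567
```

```bash
python3 d.py 0.614 0.0175 0.05 1.5708;  python3 - <<'E'
from h import *
f,im=grab("scene"); x,y,w,h=290,130,150,140
cv2.imwrite("pics/s18.png",cv2.resize(im[y:y+h,x:x+w,::-1],None,fx=4,fy=4,interpolation=cv2.INTER_NEAREST))
f,im=grab("wrist","w18.png")
f,im=grab("top"); print([ray(f,411,u,z) for u,z in((180,.02),(165,.1))])
E
```

```text
t 20.07 tcp [0.6151 0.0274 0.1018] w 0.0567 F [-0.1 -0.3 -1.4] j [-0.32  0.39  0.26  1.61 -0.11  1.16  1.54]
yaxis [-0.007  1.     0.002] down [-0.004  0.002 -1.   ]
shift units [ 1.3  -0.25 -0.02]
turn units [ 0.004 -0.003 -0.001]
[array([ 0.70799556, -0.0485659 ,  0.02      ]), array([ 0.71963427, -0.02888381,  0.1       ])]
```

View pics/s18.png

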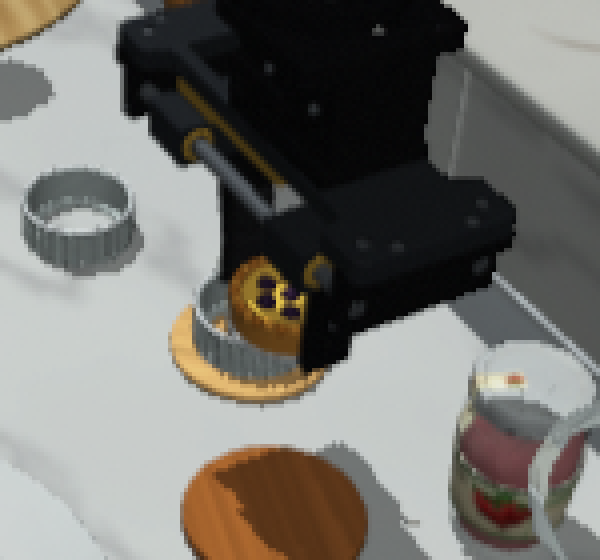

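View pics/w18.png

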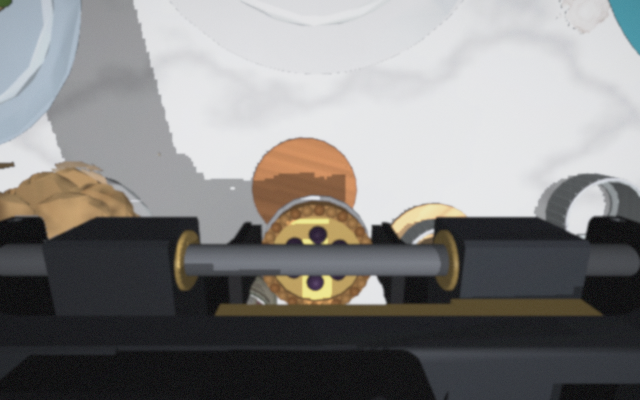

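Request:
step_arm(moves=[[0,-0.25,0,0,-0.003,0,1],[0,0,0,0.11,0,0,1],[0,0,0,0.11,0,0,1],[0.3,0,0,0,0,0,1],[0.3,0,0,0,0,0,1]])

```text
time_s: 20.85
tcp_pos: [0.6156, 0.0132, 0.0773]
tool_rot: [0.729, 1.568, 0.383]
force: [-0.4, -0.5, -0.9]
gripper_width: 0.057
```

```bash
python3 d.py 0.615 0.018 0.03 1.222; python3 - <<'E'
from h import *
f,im=grab("scene"); x,y,w,h=290,150,150,140
cv2.imwrite("pics/s19.png",cv2.resize(im[y:y+h,x:x+w,::-1],None,fx=4,fy=4,interpolation=cv2.INTER_NEAREST))
f,im=grab("wrist","w19.png")
E
```

```text
t 20.85 tcp [0.6156 0.0132 0.0773] w 0.057 F [-0.4 -0.5 -0.9] j [-0.35  0.41  0.32  1.65 -0.14  1.11  1.23]
yaxis [0.339 0.941 0.002] down [ 0.003  0.001 -1.   ]
shift units [ 1.18  0.11 -0.06]
turn units [ 0.002  0.002 -0.001]
```

View pics/s19.png

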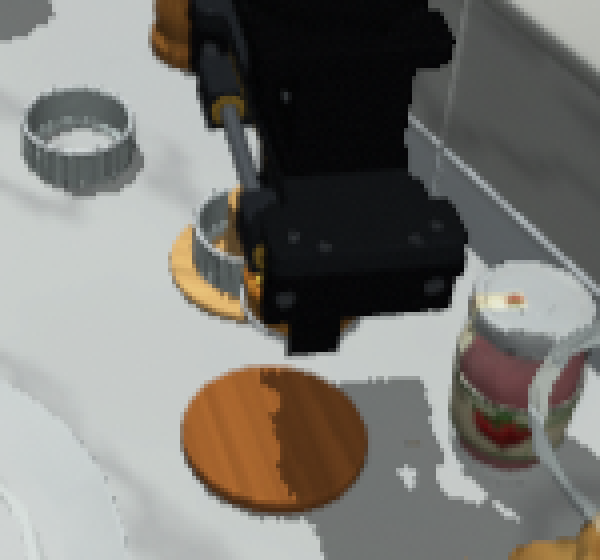

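View pics/w19.png

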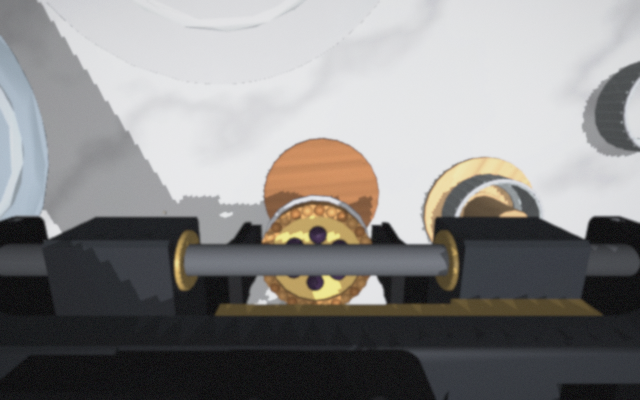

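```bash
python3 - <<'E'
from h import *
f,im=grab("wrist")
for v in (192,196): print(ray(f,321,v,.010))
print([np.linalg.norm(ray(f,321,138,.01)-ray(f,321,196,.01)),np.linalg.norm(ray(f,263,196,.01)-ray(f,379,196,.01))])
c=ray(f,316,248,.12); print(c)
E
```

```text
[0.61133149 0.01853378 0.01      ]
[0.61438118 0.01744677 0.01      ]
[np.float64(0.04512303734609932), np.float64(0.0913114160221432)]
[0.61032652 0.01477014 0.12      ]
```

Request:
step_arm(moves=[[0.3,0.11,0.02,0.002,0.002,0,1],[0.5,0,0,0,0,0,1],[0.5,0,0,0,0,0,1],[0.35,0,0,0,0,0,1],[0,0,0,0,0,0,1]])

```text
time_s: 21.62
tcp_pos: [0.6182, 0.019, 0.0077]
tool_rot: [2.306, 1.567, 1.96]
force: [0.3, 1.0, -1.0]
gripper_width: 0.0566
```

```bash
python3 d.py 0.6175 0.017 -0.0115 1.222; python3 - <<'E'
from h import *
f,im=grab("scene"); x,y,w,h=290,180,150,140
cv2.imwrite("pics/s20.png",cv2.resize(im[y:y+h,x:x+w,::-1],None,fx=4,fy=4,interpolation=cv2.INTER_NEAREST))
E
```

```text
t 21.62 tcp [0.6182 0.019  0.0077] w 0.0566 F [ 0.3  1.  -1. ] j [-0.34  0.5   0.3   1.69 -0.17  0.99  1.25]
yaxis [0.34  0.941 0.003] down [-0.001  0.003 -1.   ]
shift units [ 0.48 -0.05  0.  ]
turn units [ 0.001 -0.001 -0.002]
```

View pics/s20.png

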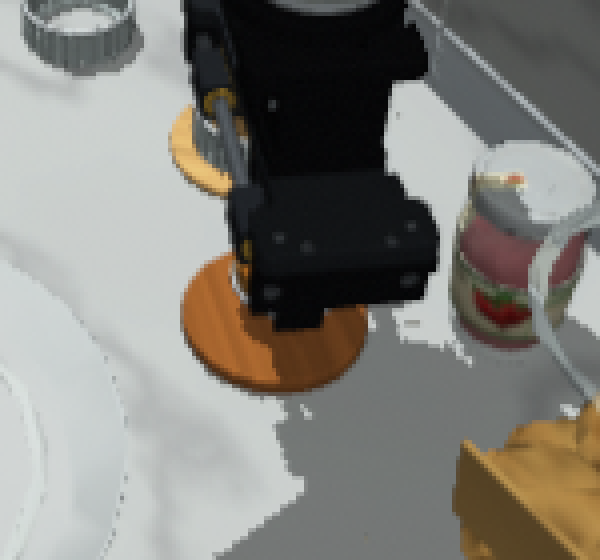

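Request:
step_arm(moves=[[0.15,-0.05,0,0,0,0,1],[0.12,0,0,0,0,0,1],[0.1,0,0,0,0,0,1],[0,0,0,0,0,0,1],[0,0,0,0,0,0,1]])

```text
time_s: 22.3
tcp_pos: [0.6194, 0.017, -0.0054]
tool_rot: [1.262, 1.566, 0.915]
force: [0.1, 0.2, -0.5]
gripper_width: 0.0567
```

```bash
python3 d.py 0.6175 0.017 -0.0115 1.222
```

```text
t 22.3 tcp [ 0.6194  0.017  -0.0054] w 0.0567 F [ 0.1  0.2 -0.5] j [-0.33  0.51  0.29  1.69 -0.18  0.96  1.26]
yaxis [0.34  0.941 0.005] down [ 0.003  0.004 -1.   ]
shift units [ 0.15 -0.02 -0.04]
turn units [ 0.001  0.001 -0.003]
```

Request:
step_arm(moves=[[0.07,0,-0.03,0,0.001,-0.003,1],[0,0,0,0,0,0,1],[0.05,0,0,0,0,0,1],[0,0,0,0,0,0,1],[0,0,0,0,0,0,1]])

```text
time_s: 22.92
tcp_pos: [0.6184, 0.0176, -0.0103]
tool_rot: [-1.276, 1.57, -1.622]
force: [0.0, -0.4, -0.1]
gripper_width: 0.0565
```

```bash
python3 d.py 0.6175 0.017 -0.0115 1.222; python3 - <<'E'
from h import *
f,im=grab("wrist","w21.png")
E
```

```text
t 22.93 tcp [ 0.6184  0.0176 -0.0103] w 0.0565 F [ 0.  -0.4 -0.1] j [-0.33  0.52  0.29  1.7  -0.18  0.95  1.25]
yaxis [ 0.339  0.941 -0.   ] down [-0. -0. -1.]
shift units [ 0.03 -0.02 -0.01]
turn units [0.002 0.    0.   ]
```

View pics/w21.png

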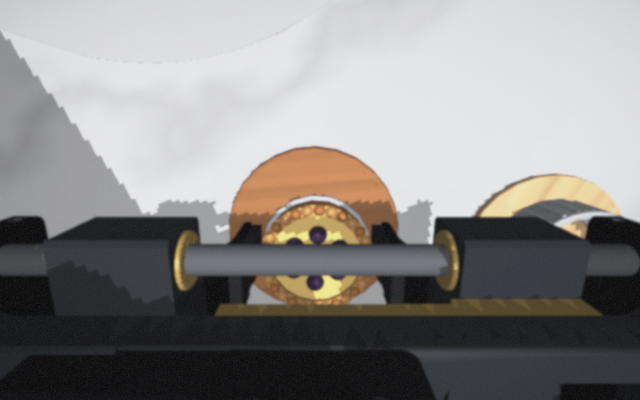

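Request:
step_arm(moves=[[0.03,0,0,0,0,0,1],[0,0,0,0,0,0,1],[0.02,0,0,0,0,0,1],[0,0,0,0,0,0,1],[0,0,0,0,0,0,1]])

```text
time_s: 23.6
tcp_pos: [0.6186, 0.0176, -0.0116]
tool_rot: [0.253, 1.57, -0.093]
force: [-0.2, -0.7, -0.5]
gripper_width: 0.0564
```

```bash
python3 d.py 0.6175 0.017 -0.0115 1.222
```

```text
t 23.6 tcp [ 0.6186  0.0176 -0.0116] w 0.0564 F [-0.2 -0.7 -0.5] j [-0.33  0.52  0.29  1.7  -0.18  0.95  1.25]
yaxis [0.34  0.941 0.   ] down [ 0.001 -0.    -1.   ]
shift units [-0.   -0.02 -0.02]
turn units [ 0.001  0.    -0.   ]
```

Request:
step_arm(moves=[[0.03,0,0,0,0,0,1],[0,0,0,0,0,0,1],[0.02,0,0,0,0,0,1],[0,0,0,0,0,0,1],[0,0,0,0,0,0,1]])

```text
time_s: 24.22
tcp_pos: [0.6189, 0.0176, -0.0116]
tool_rot: [0.942, 1.57, 0.596]
force: [-1.1, -0.4, 2.1]
gripper_width: 0.0569
```

```bash
python3 d.py 0.6175 0.017 -0.0115 1.222
```

```text
t 24.23 tcp [ 0.6189  0.0176 -0.0116] w 0.0569 F [-1.1 -0.4  2.1] j [-0.33  0.52  0.29  1.7  -0.18  0.95  1.25]
yaxis [0.34  0.94  0.001] down [ 0.001  0.001 -1.   ]
shift units [-0.   -0.03 -0.03]
turn units [ 0.001  0.    -0.001]
```

Contact (z stopped, +2 N). Releasing gently.

Request:
step_arm(moves=[[0,0,0,0,0,0,1],[0,0,0,0,0,0,0],[0,0,0,0,0,0,-1],[0,0,0,0,0,0,-1],[0,0,0,0,0,0,-1]], squeeze=5)

```text
time_s: 24.85
tcp_pos: [0.619, 0.0176, -0.0121]
tool_rot: [0.798, 1.57, 0.451]
force: [-0.0, 0.3, -0.2]
gripper_width: 0.0791
```

Request:
step_arm(moves=[[0,0,0,0,0,0,-1],[0,0,0,0,0,0,-1],[0,0,0,0,0,0,-1],[-0.3,0,0,0,0,0,-1],[-0.5,0,0,0,0,0,-1]])

```text
time_s: 25.48
tcp_pos: [0.6179, 0.0175, 0.0203]
tool_rot: [-2.749, 1.569, -3.095]
force: [0.8, -0.3, 0.6]
gripper_width: 0.087
```

Request:
step_arm(moves=[[-1,0,0,0,0,0,-1],[-1,0,0,0,0,0,-1],[-1,0,0,0,0,0,-1],[-1,0,0,0,0,0,-1],[-1,0,0,0,0,0,-1]])

```text
time_s: 26.1
tcp_pos: [0.6174, 0.0168, 0.2337]
tool_rot: [0.573, 1.568, 0.225]
force: [0.9, 0.5, 0.6]
gripper_width: 0.087
```

```bash
python3 d.py 0.6175 0.017 0.25; python3 meas.py | grep -v "0.44\|0.66\|0.74"; python3 - <<'E'
from h import *
f,im=grab("scene"); x,y,w,h=290,180,150,140
cv2.imwrite("pics/s22.png",cv2.resize(im[y:y+h,x:x+w,::-1],None,fx=4,fy=4,interpolation=cv2.INTER_NEAREST))
f,im=grab("wrist","w22.png")
E
```

```text
t 26.1 tcp [0.6174 0.0168 0.2337] w 0.087 F [0.9 0.5 0.6] j [-0.37  0.3   0.35  1.45 -0.1   1.41  1.2 ]
yaxis [0.341 0.94  0.001] down [ 0.003  0.001 -1.   ]
shift units [-0.41  0.01  0.  ]
scene [353.1 205.7  17.1  19.4   2.6] 227.5 (343, 196, 20, 19) [(0.006, array([0.6883, 0.16  ])), (0.01, array([0.6857, 0.1561])), (0.023, array([0.6772, 0.1435])), (0.05, array([0.6594, 0.1173]))]
top [380.9 213.7  33.7  34.9 120.1] 922.5 (364, 197, 35, 35) [(0.006, array([0.615 , 0.0173])), (0.01, array([0.6142, 0.0179])), (0.023, array([0.6116, 0.0196])), (0.05, array([0.6062, 0.0234]))]
top [264.  153.5   8.8  20.4  88.1] 107.5 (255, 150, 21, 9) [(0.006, array([0.7365, 0.3347])), (0.01, array([0.7351, 0.3338])), (0.023, array([0.7308, 0.3311])), (0.05, array([0.7219, 0.3254]))]
```

View pics/s22.png

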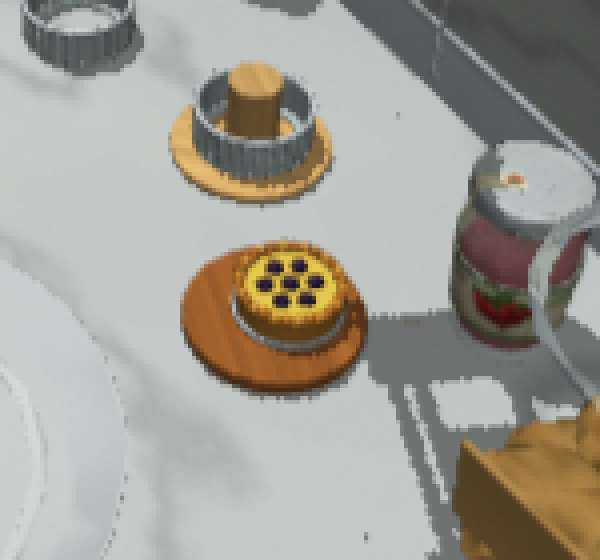

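View pics/w22.png

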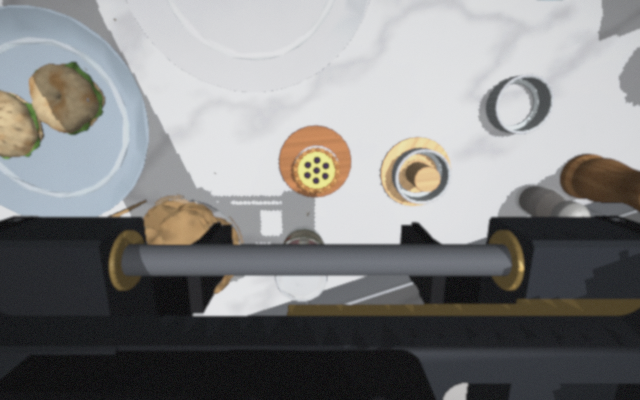

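```bash
python3 - <<'E'
from h import *
f,im=grab("scene"); print("tart",ray(f,363,250.5,.03),"ring rim",ray(f,353.9,206.5,.032))
f,im=grab("wrist"); print("tart",ray(f,318,170,.03),"ring",ray(f,420,176,.032),"board",ray(f,315,161.5,.01))
x,y,w,h=260,110,210,110
cv2.imwrite("pics/w23.png",cv2.resize(im[y:y+h,x:x+w,::-1],None,fx=3.8,fy=3.8,interpolation=cv2.INTER_NEAREST))
E
```

```text
tart [0.62104425 0.01431998 0.03      ] ring rim [0.6713539  0.13177507 0.032     ]
tart [0.61891454 0.01882842 0.03      ] ring [0.66626832 0.12987667 0.032     ] board [0.61091732 0.01787696 0.01      ]
```

View pics/w23.png

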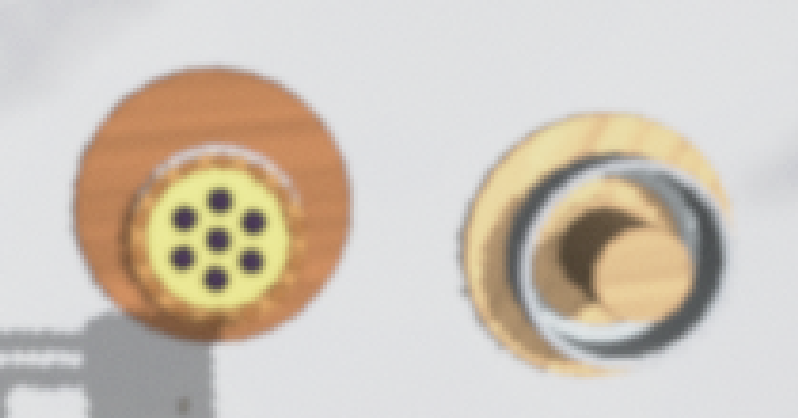

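Request:
step_arm(moves=[[-0.5,0,0,0,0,0,-1],[-0.5,0,0,0,0,0,-1],[0,0,0,0,0,0,-1],[0,0,0,0,0,0,-1],[0,0,0,0,0,0,-1]])

```text
time_s: 27.02
tcp_pos: [0.6142, 0.0169, 0.2649]
tool_rot: [-2.663, 1.561, -3.011]
force: [0.3, 0.3, -0.3]
gripper_width: 0.087
```

```bash
python3 - <<'E'
from workcell import arm
print(arm.finish_job(), arm.get_state()["time_s"])
E
```

```text
the job is handed in; nothing more can be done
the job is handed in; nothing more can be done
```

I handed the job in at about 27 s. The tart stands upright on the round board, and the tin's ring lies flat round the post. No verdict was reported.

**What I did:** I gripped the tin and lowered it over the post until the tart stood free. I released the ring a few millimetres above the foot, and it dropped flat. Then I lifted the tart straight off the post, set it on the board until it touched (about 2 N), opened the gripper and raised the arm clear.

**Last checks:**
- **Tart:** its centre measured about (0.621, 0.014) in the scene view and (0.619, 0.019) in the wrist view. The board's centre is about (0.614, 0.018), so the tart is 5–8 mm off, against 20 mm allowed. I judged it upright by eye only.
- **Ring:** it measured about (0.671, 0.132) and (0.666, 0.130) in the two views. The post is at (0.671, 0.133), and the ring looked flat on the foot.

**What failed or disagreed:**
- **First grip:** it missed and shut just above the tart. The open fingertips sit about 20–24 mm higher than the reported TCP, which differs from the description. The tart did not move, and I allowed for this afterwards.
- **Camera views:** the scene and wrist views disagree by about 5 mm on the tart and the ring.

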